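# Load hex bolts into the cross-drilling jigs

## Robot

A 6-joint arm with a two-finger parallel gripper is mounted at the origin on the work surface. World frame = base frame: x ahead of the robot, y to its left, z up, the work surface at z = 0. Lengths are in mm, angles in degrees, forces in N, time in s.
With the tool pointing down it reaches from about 325 to 875 mm from the base axis. Payload 4.4 kg.
Tool frame: the origin (TCP) lies between the finger pads; the fingertips stand 14 mm ahead of it and the grasp point (between the pads) lies 5 mm behind it; z points along the fingers, y is the line along which they close (so a half turn about z gives the same grasp; the last joint's range is limited). The gripper opens to 85 mm and grips with 20 to 120 N. Pads are 22 mm wide; open, the fingers measure 114 mm over their backs; the gripper's body (76 mm by 85 mm) begins 54 mm behind the grasp point. The pads swing forward as they close: fully open they stand 13 mm farther back than shut.
Start: joints at [67.81, 11.837, 88.321, -0, 79.842, -8.623], TCP at [134.901, 558.954, 245.282] pointing down, gripper open.
Joint ranges: [-156.59, 156.59], [-49.26, 127.26], [12.9, 141.05], [-63.56, 243.56], [4.71, 150.69], [-161.64, 161.64]. Speed limits (degrees/s): [159.86, 159.86, 180, 180, 180, 180].

## Interface

Orientations are given as [roll, pitch, yaw] about the fixed x, y, z axes, in that order (R = Rz(yaw) Ry(pitch) Rx(roll)).
In Python, from cell import status, capture, arm gives the robot as it stands.
- The arm moves only by the tool apply_moves, never from a script. Its argument "moves" is one flat list of numbers, 7 for each row, row after row: the shift along the tool's x, y, z in m, then the turn, a rotation vector about the tool's x, y, z in rad, then the finger opening in m, from 0 to 0.0854. In form: [tx, ty, tz, ax, ay, az, jaw, tx, ty, tz, ax, ay, az, jaw, ...]. A call has 1 to 20 rows; each row shifts and turns the commanded pose from where the row before left it, along the tool's axes as they then stand; what a row does not reach is not made up. A row lasts 1/8 s, in which the tool goes at most 62.5 mm and 10.7 degrees, less where a joint would pass 70% of its speed; a pose out of reach is approached as far as the arm can. A call is refused whole if a number of a shift passes 0.0625 or a number of a turn 0.188, either way. A call with a gripper value outside its range is refused whole. The fingers move at their own pace and stop on an object; "newtons" is the grip in N (left out, the last holds). Time passes only in rows, so rows that do not move let the fingers close. It gives the time, the measured TCP pose, the force, the opening and the grip force at its end, in the units of the state.
- status.read_state(): the state, without advancing time (a new reading comes with each control period).
- capture(name): name is "side" or "top"; returns a dict with "pixels" (384x512x3 uint8, red, green, blue), "fx", "fy", "cx", "cy" (pixels), "world_from_camera" (4x4, takes a point from camera to world coordinates). Camera axes: x right, y down, z forward; pixel columns grow to the right and rows downward; lengths in mm; the calibration is good to about 2 mm. A picture is of the moment at which its call begins. There is no depth.
- arm.job_done(): hands the job in; it is judged then, once.
The state is a dict: "t": time; "joints": joint angles; "qd": joint speeds; "joint_torque": joint torques, N m; "tool_pos": TCP position; "tool_rot": TCP orientation; "wrist_force": force on the tool from outside, world axes, zero at the start; "torque": the same for the moment, N m; "opening": finger opening in mm; "gripper_force": force on a finger pad.
Only numpy, scipy, OpenCV 4.12 (cv2) and the standard library are available. Lean on these libraries where they do the work, as an engineer would, in place of code of your own. Each camera call takes 0.05 s, during which the arm holds its last target. There are 200 camera calls.

## Task

Get the bolts ready for cross-drilling: lay every bolt that stands on the bench on its side in a drilling jig of its own, shank in the two V rests, head hanging past the rest at the hinge end and tip towards the catch, and draw it along until you feel its head come fully home against that rest. Then press that jig's hinged leaf down until it clicks shut and stays shut by itself. Any bolt may go in any jig; leave the other things on the bench where they are.

Things in the scene. Friction and masses are not known exactly. Their poses are not given: they have to be found in the camera images.
- bolt_a: Loose bright zinc-plated steel bolt, 0.35 to 0.58 kg; None if absent. All bolts alike: hex head 36 mm across flats, 15 high; round shank 24 diameter, 100 long. Starts standing upright on its head. Origin: centre of the head's outer end (the end it stands on); z axis from head to tip: head z = 0 to 15 mm, shank z = 15 to 115.
- bolt_b: Loose blackened steel bolt, 0.35 to 0.58 kg; None if absent. All bolts alike: hex head 36 mm across flats, 15 high; round shank 24 diameter, 100 long. Starts standing upright on its head. Origin: centre of the head's outer end (the end it stands on); z axis from head to tip: head z = 0 to 15 mm, shank z = 15 to 115.
- bolt_c: Loose brass-coloured (yellow-passivated) bolt, 0.35 to 0.58 kg; None if absent. All bolts alike: hex head 36 mm across flats, 15 high; round shank 24 diameter, 100 long. Starts standing upright on its head. Origin: centre of the head's outer end (the end it stands on); z axis from head to tip: head z = 0 to 15 mm, shank z = 15 to 115.
- jig_a: Drilling jig, blue base 222 x 70 x 12 mm, fixed. Origin on the bench, on its centre line; x along the groove to the leaf hinge (base x = -126 to 96), z up. Two 90-degree V rests, 46 wide, hold a lying shank with its axis at y = 0, z = 55, tip to -x: near rest x = -67 to -55, far rest x = 9 to 25, tops at z = 54; between them clear down to the base.
- jig_a_seat (a point): On the bolt axis of jig_a at x = 25, z = 55 mm: plane of the far rest's far face. The underside of the bolt's head bears on it, the only stop along the groove: draw the bolt to -x till it stops (bolt origin then at jig x = 40). Friction drags up to 10 N before if the bolt is pressed down. At the jig's other end a catch post: x = -126 to -114, 34 wide, 56 high.
- leaf_a (a joint): Leaf angle of jig_a, rad: 0 shut, 1.57 upright, 1.85 at most; hinge axis along the jig's y at x = 82, z = 86 mm, in lugs 96 high (x = 58 to 94, 21 apart). Bar 16 wide, 12 thick, 180 long from hinge to end; the last 55 mm is 40 wide, with a drill bush under it (1.5 mm off the shank when shut) and a 38 mm tongue at the end. A light spring (under 1 N) lifts it unless latched.
- leaf_a_pad (a point): Centre of the top of leaf_a's blue thumb pad, 18 x 34 mm, 165 mm from the hinge, 10 above the leaf's mid plane; at jig x = -83, z = 96 mm when shut. Pressing here takes 5 to 12 N to snap the tongue past the plunger; latched, the leaf is on its stop at 0 (within 0.02 rad).
- jig_b: Like jig_a. Drilling jig, green base 222 x 70 x 12 mm, fixed. Origin on the bench, on its centre line; x along the groove to the leaf hinge (base x = -126 to 96), z up. Two 90-degree V rests, 46 wide, hold a lying shank with its axis at y = 0, z = 55, tip to -x: near rest x = -67 to -55, far rest x = 9 to 25, tops at z = 54; between them clear down to the base.
- jig_b_seat (a point): On the bolt axis of jig_b at x = 25, z = 55 mm: plane of the far rest's far face. The underside of the bolt's head bears on it, the only stop along the groove: draw the bolt to -x till it stops (bolt origin then at jig x = 40). Friction drags up to 10 N before if the bolt is pressed down. At the jig's other end a catch post: x = -126 to -114, 34 wide, 56 high.
- leaf_b (a joint): Leaf angle of jig_b, rad: 0 shut, 1.57 upright, 1.85 at most; hinge axis along the jig's y at x = 82, z = 86 mm, in lugs 96 high (x = 58 to 94, 21 apart). Bar 16 wide, 12 thick, 180 long from hinge to end; the last 55 mm is 40 wide, with a drill bush under it (1.5 mm off the shank when shut) and a 38 mm tongue at the end. A light spring (under 1 N) lifts it unless latched.
- leaf_b_pad (a point): Centre of the top of leaf_b's green thumb pad, 18 x 34 mm, 165 mm from the hinge, 10 above the leaf's mid plane; at jig x = -83, z = 96 mm when shut. Pressing here takes 5 to 12 N to snap the tongue past the plunger; latched, the leaf is on its stop at 0 (within 0.02 rad).
- jig_c: Like jig_a. Drilling jig, yellow base 222 x 70 x 12 mm, fixed. Origin on the bench, on its centre line; x along the groove to the leaf hinge (base x = -126 to 96), z up. Two 90-degree V rests, 46 wide, hold a lying shank with its axis at y = 0, z = 55, tip to -x: near rest x = -67 to -55, far rest x = 9 to 25, tops at z = 54; between them clear down to the base.
- jig_c_seat (a point): On the bolt axis of jig_c at x = 25, z = 55 mm: plane of the far rest's far face. The underside of the bolt's head bears on it, the only stop along the groove: draw the bolt to -x till it stops (bolt origin then at jig x = 40). Friction drags up to 10 N before if the bolt is pressed down. At the jig's other end a catch post: x = -126 to -114, 34 wide, 56 high.
- leaf_c (a joint): Leaf angle of jig_c, rad: 0 shut, 1.57 upright, 1.85 at most; hinge axis along the jig's y at x = 82, z = 86 mm, in lugs 96 high (x = 58 to 94, 21 apart). Bar 16 wide, 12 thick, 180 long from hinge to end; the last 55 mm is 40 wide, with a drill bush under it (1.5 mm off the shank when shut) and a 38 mm tongue at the end. A light spring (under 1 N) lifts it unless latched.
- leaf_c_pad (a point): Centre of the top of leaf_c's yellow thumb pad, 18 x 34 mm, 165 mm from the hinge, 10 above the leaf's mid plane; at jig x = -83, z = 96 mm when shut. Pressing here takes 5 to 12 N to snap the tongue past the plunger; latched, the leaf is on its stop at 0 (within 0.02 rad).
- mallet: Bystander, to be left where it is: wooden mallet lying on the bench, head 75 x 140 x 60, handle 250 mm; origin under its middle, head or pivot.
- snips: Bystander, to be left where it is: tin snips with yellow handles, 205 mm; origin under its middle, head or pivot.
- pliers: Bystander, to be left where it is: small pliers with red handles, 160 mm; origin under its middle, head or pivot.
- oil_can: Bystander, to be left where it is: red oil can, 64 mm diameter, 130 high with its spout; origin under its middle, head or pivot.
- nut: Bystander, to be left where it is: hex nut 36 mm across flats, 19 high; origin under its middle, head or pivot.
- punch: Bystander, to be left where it is: dark centre punch 11 mm thick, 120 long, lying between two jigs; origin under its middle, head or pivot.
- wrench: Bystander, to be left where it is: steel wrench 200 mm long; origin under its middle, head or pivot.
There are look-alikes about, which are no part of the job. Several things have the shape of the bolt_b; the one meant has the colours described above.

How it is judged:
By the outcome, as a careful person would: the job done as asked, in the order asked, and still so for the second after the job is handed in, with the robot touching nothing.
Of bolt_a, bolt_b, bolt_c only 2 to 3 are there at a start; the rules pass over those that are not, and their reading is None.
At some moment in a run one of bolt_a, bolt_b, bolt_c may be knocked a few centimetres aside while the robot is not near it.
Once in a run the grip may slacken for a moment while it holds something.
It also fails if it takes over 210 s, if anything falls off the work surface, if the arm or the gripper's body presses on something with over 40 N, if the wrist force passes 120 N, or if a joint passes its speed limit or range.

## Working session

There is one attempt and no reset: what is moved stays moved. The work goes in short steps, Python scripts to look and compute and a tool call to move; the robot and the scene stay as the last step left them, time stands still between calls to the robot, and variables do not carry over. Pictures are saved under pics/ and viewed, at most 14 in all, crops included, and the job is handed in when it is done.

Besides the shell and the picture viewer there is one more tool, called after "Request:" as name(argument=value, ...), one argument or row to a line, values as JSON. apply_moves: Moves the arm, as the interface text tells. Its arguments: {"type":"object","properties":{"moves":{"type":"array"},"newtons":{"type":"number"}},"required":["moves"]}

```bash
ls; mkdir -p pics; cat > h.py <<'E'
import numpy as np,cv2
from cell import status,capture,arm
def snap(name,f):
    c=capture(name); cv2.imwrite(f'pics/{f}.png',cv2.cvtColor(c['pixels'],cv2.COLOR_RGB2BGR))
    np.savez(f'pics/{f}.npz',**{k:c[k] for k in c}); return c
def load(f): return dict(np.load(f'pics/{f}.npz'))
def px2w(c,u,v,z):
    M=np.array(c['world_from_camera']); d=M[:3,:3]@np.array([(u-c['cx'])/c['fx'],(v-c['cy'])/c['fy'],1]); o=M[:3,3]
    return o+d*(z-o[2])/d[2]
def w2px(c,p):
    M=np.array(c['world_from_camera']); q=M[:3,:3].T@(np.array(p,float)-M[:3,3])
    return np.array([c['fx']*q[0]/q[2]+c['cx'],c['fy']*q[1]/q[2]+c['cy']])
def crop(f,u0,v0,u1,v1,s,g):
    cv2.imwrite(f'pics/{g}.png',cv2.resize(cv2.imread(f'pics/{f}.png')[v0:v1,u0:u1],None,fx=s,fy=s,interpolation=cv2.INTER_CUBIC))
E
python3 - <<'E'
from h import *
for n in('top','side'):
    c=snap(n,n+'0'); print(n,c['fx'],c['cx'],c['cy'],np.round(c['world_from_camera'],3).tolist())
    crop(n+'0',0,0,512,384,1.5,n+'0b')
print(status.read_state())
E
```

```text
pics
top 428.2276008937168 261.990735673192 190.16082863677957 [[0.01, -0.993, 0.115, 405.388], [-1.0, -0.01, 0.002, -39.098], [-0.001, -0.115, -0.993, 1592.373], [0.0, 0.0, 0.0, 1.0]]
side 461.61060952422514 254.05924008439305 190.01754877621798 [[0.912, -0.289, 0.292, 149.645], [-0.411, -0.647, 0.643, -935.559], [0.003, -0.706, -0.708, 1079.742], [0.0, 0.0, 0.0, 1.0]]
{'t': 0.1, 'joints': array([ 6.78099586e+01,  1.18809664e+01,  8.83969969e+01,  2.00124309e-04,
        7.98400062e+01, -8.62307993e+00]), 'qd': array([ 0.03181087,  0.01733316, -0.30010868,  0.06530781,  0.08091832,
       -0.05409061]), 'joint_torque': array([ 4.18064501e-04, -3.84087324e+01, -2.92547625e+01, -3.05165095e-04,
        4.90116334e-03, -2.16686504e-05]), 'tool_pos': array([134.64763122, 558.34632874, 244.22280058]), 'tool_rot': array([-1.79883394e+02, -1.78822745e-02,  1.66432985e+02]), 'wrist_force': array([-0.65008912,  0.82880348,  0.31612756]), 'torque': array([ 0.00319743, -0.00571771,  0.01677275]), 'gripper_force': 0.0, 'opening': 85.52542005366072}
```

View pics/top0b.png

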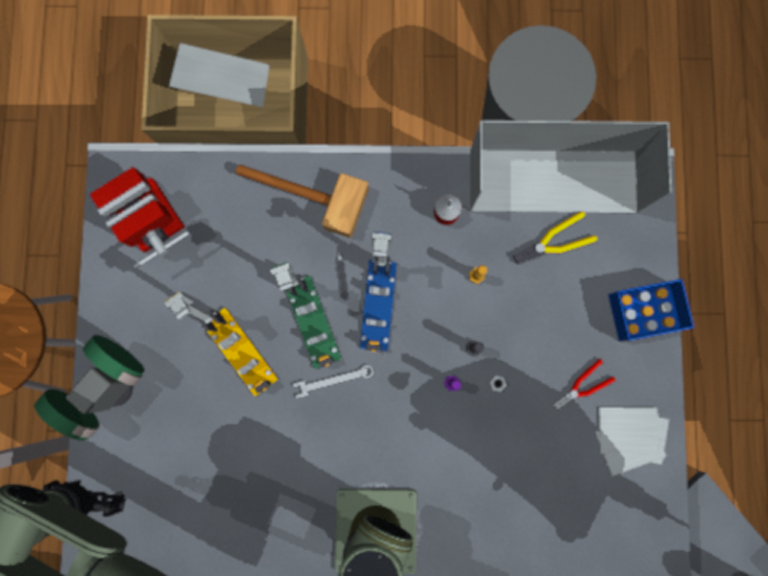

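View pics/side0b.png

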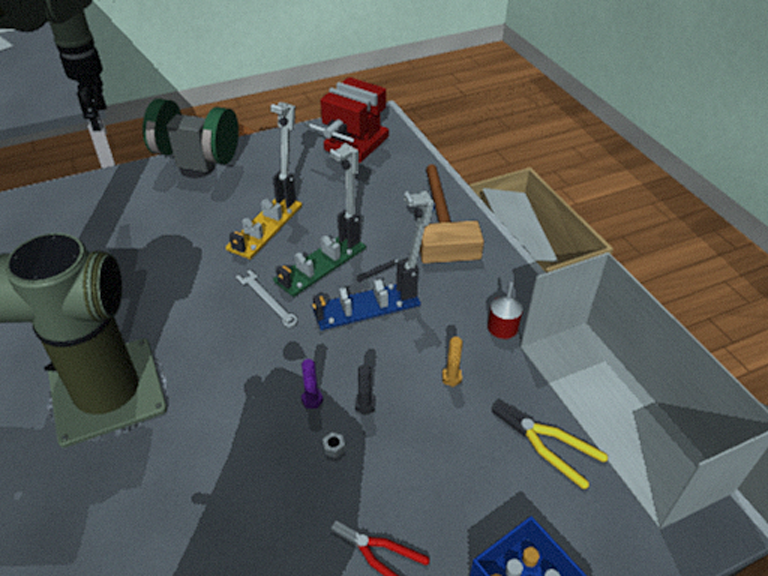

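Candidates: black bolt at top (474,347), brass at (478,273) and purple look-alike at (453,383). The nut at (499,383) and the tips in the blue box at (648,310) could also mislead. I see no bright zinc bolt. The jigs are blue, green and yellow, with their leaves upright. I'll check the choice in a close crop.

```bash
python3 - <<'E'
from h import *
crop('top0',225,140,355,270,6,'t1')
a=cv2.imread('pics/t1.png')[:600]; cv2.imwrite('pics/t1.png',a)
crop('side0',150,190,350,320,4,'s1')
c=load('top0')
for n,u,v,z in [('brass',478,273,60),('black',474,347,60)]: print(n,px2w(c,u/1.5,v/1.5,z))
E
```

```text
brass [ 613.89787674 -240.11601342   60.        ]
black [ 436.495772   -229.68570577   60.        ]
```

View pics/t1.png

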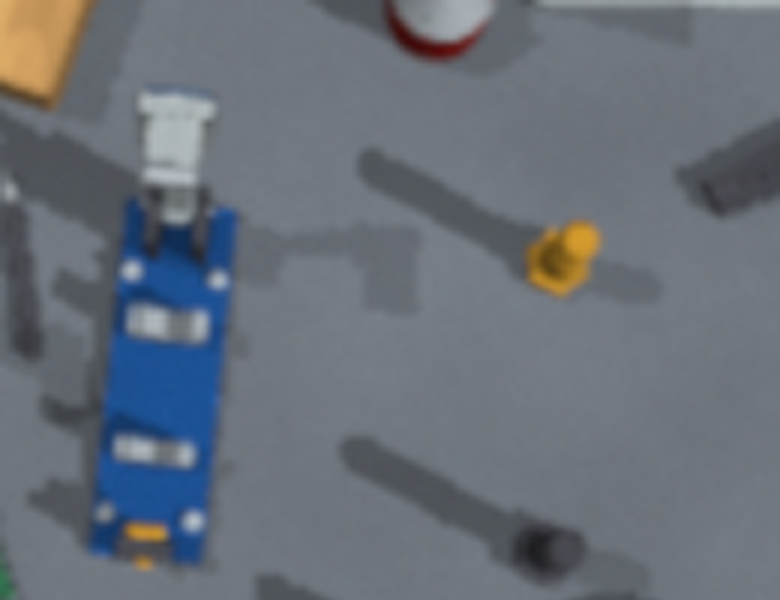

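View pics/s1.png

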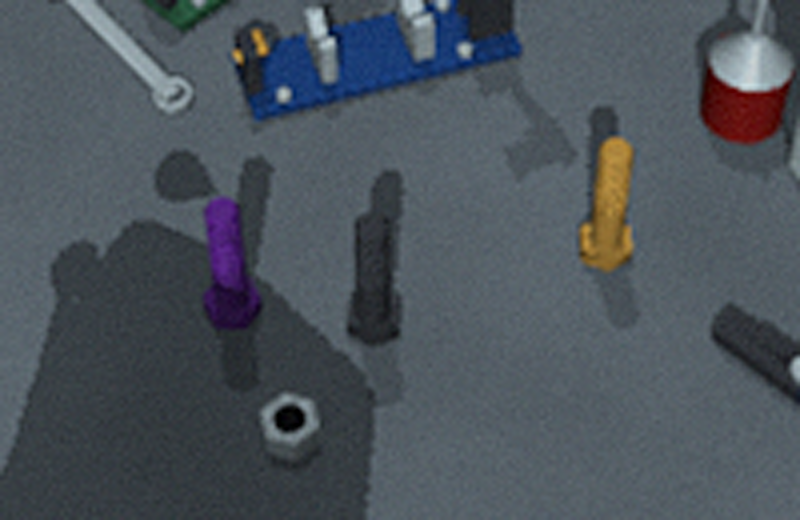

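The close crop confirms black (bolt_b) and brass (bolt_c), and rules out the purple one. There is no zinc bolt, so I'll load two jigs. Next I measure the jigs.

```bash
python3 - <<'E'
from h import *
crop('top0',100,160,260,280,5,'t2')
c=load('top0'); s=load('side0')
g=lambda x,y,z:px2w(c,(x+.5)/6-.5+225,(y+.5)/6-.5+140,z)
h=lambda x,y,z:px2w(s,(x+.5)/4-.5+150,(y+.5)/4-.5+190,z)
print('brass tip',g(581,239,115)[:2],h(618,150,115)[:2],'head',g(559,260,15)[:2],h(606,245,15)[:2])
print('black tip',g(567,549,115)[:2],h(373,222,115)[:2],'head',g(545,550,15)[:2],h(373,318,15)[:2])
P=np.array([g(*p,12)[:2] for p in[(128,203),(238,212),(90,548),(203,565)]])
print(P, P[:2].mean(0),P[2:].mean(0),np.linalg.norm(P[:2].mean(0)-P[2:].mean(0)))
E
```

```text
brass tip [ 615.58470289 -242.52394618] [ 613.501943   -246.79232836] head [ 616.55205171 -242.59652376] [ 610.71067464 -250.54288225]
black tip [ 436.33893622 -233.43702578] [ 436.22616856 -235.36171062] head [ 437.69238346 -233.14528456] [ 432.63180986 -240.1343046 ]
[[650.09430069  24.87075565]
 [645.1041176  -43.59805098]
 [436.21695811  45.10691531]
 [426.54322392 -24.21205724]] [647.59920915  -9.36364766] [431.38009101  10.44742904] 217.12481619201702
```

View pics/t2.png

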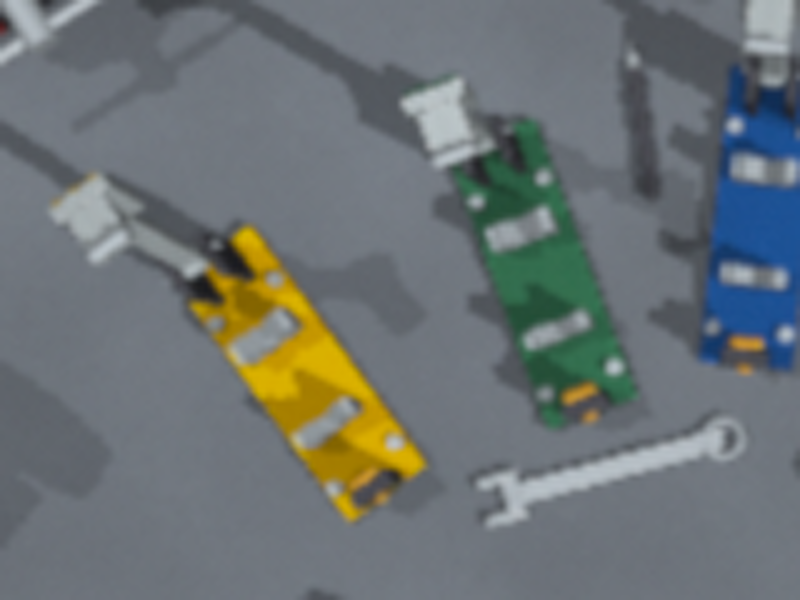

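The crop shows the yellow base from about (240,230) to (390,500), the green base from (500,140) to (590,410), and the blue base at the right. The rests are bright bars, and the wrench lies clear in front of the bases.

```bash
cat >> h.py <<'E'
HUE={'blue':(105,125),'green':(60,90),'yellow':(20,29)}
def jigs(f):
    c=load(f); hsv=cv2.cvtColor(c['pixels'],cv2.COLOR_RGB2HSV); out={}
    for n,(a,b) in HUE.items():
        m=((hsv[...,0]>=a)&(hsv[...,0]<=b)&(hsv[...,1]>110)&(hsv[...,2]>40)).astype(np.uint8)
        m[:,262:]=0
        k,l,st,_=cv2.connectedComponentsWithStats(m); i=1+np.argmax(st[1:,4])
        v,u=np.nonzero(l==i); W=np.array([px2w(c,uu,vv,12)[:2] for uu,vv in zip(u,v)],np.float32)
        (cx,cy),(w,hh),_=r=cv2.minAreaRect(W); B=cv2.boxPoints(r)
        e=max((B[1]-B[0],B[2]-B[1]),key=np.linalg.norm); e=e/np.linalg.norm(e); e=e if e[0]>0 else -e
        o=np.array([cx,cy])+15*e; out[n]=(o,np.degrees(np.arctan2(e[1],e[0])),(w,hh))
    return out
E
python3 - <<'E'
from h import *
J=jigs('top0'); c=load('top0')
for n,(o,a,wh) in J.items():
    e=np.array([np.cos(np.radians(a)),np.sin(np.radians(a))]); s=o-23*e
    print(n,o,a,wh,'radial at mid',np.degrees(np.arctan2(s[1],s[0])),np.hypot(*s),'hinge',o+82*e)
    for x in(-61,17): print('  rest px in t2', (w2px(c,[*(o+x*e),54])-[100,160]+.5)*5-.5)
    print('  catch', (w2px(c,[*(o-120*e),56])-[100,160]+.5)*5-.5)
E
```

```text
blue [5.54372792e+02 1.67670250e-02] -5.4529653 (70.69984436035156, 219.82652282714844) radial at mid 0.2374306633261426 531.4814415377851 hinge [636.00170612  -7.77557707]
  rest px in t2 [752.77079742 275.67800177]
  rest px in t2 [764.43195493 168.34062501]
  catch [743.76910726 357.64156646]
green [510.63812828 168.90908575] 21.647312 (216.41880798339844, 65.42089080810547) radial at mid 18.15390744682809 514.8899401101611 hinge [586.85484886 199.15824652]
  rest px in t2 [555.85241371 329.15877751]
  rest px in t2 [518.30286832 227.84969295]
  catch [584.22977702 406.53617889]
yellow [434.09827042 348.43138313] 38.06299 (224.25839233398438, 72.52921295166016) radial at mid 38.78217926781212 533.6396241569216 hinge [498.65961075 398.98662758]
  rest px in t2 [323.09305982 422.32183261]
  rest px in t2 [259.09547909 335.25881518]
  catch [371.32245594 488.83631787]
```

Request:
apply_moves(
  moves=[-0.029,-0.0328,-0.0028,0,0,0,0.085,-0.029,-0.0328,-0.0028,0,0,0,0.085,-0.029,-0.0328,-0.0028,0,0,0,0.085,-0.029,-0.0328,-0.0028,0,0,0,0.085,-0.029,-0.0328,-0.0028,0,0,0,0.085,-0.029,-0.0328,-0.0028,0,0,0,0.085,-0.029,-0.0328,-0.0028,0,0,0,0.085,-0.029,-0.0328,-0.0028,0,0,0,0.085,-0.029,-0.0328,-0.0028,0,0,0,0.085,-0.029,-0.0328,-0.0028,0,0,0,0.085,-0.029,-0.0328,-0.0028,0,0,0,0.085,-0.029,-0.0328,-0.0028,0,0,0,0.085,-0.029,-0.0328,-0.0028,0,0,0,0.085,-0.029,-0.0328,-0.0028,0,0,0,0.085,-0.029,-0.0328,-0.0028,0,0,0,0.085,-0.029,-0.0328,-0.0028,0,0,0,0.085,-0.029,-0.0328,-0.0028,0,0,0,0.085,-0.029,-0.0328,-0.0028,0,0,0,0.085,-0.029,-0.0328,-0.0028,0,0,0,0.085,-0.029,-0.0328,-0.0028,0,0,0,0.085],
)

```text
t: 2.6
tool_pos: [545.1, -216.0, 300.6]
tool_rot: [180.0, -0.1, 166.4]
wrist_force: [0.9, 0.2, 1.3]
opening: 85.1
gripper_force: 0.0
```

Request:
apply_moves(
  moves=[0,0,0,0,0,0.07,0.085,0,0,0,0,0,0.07,0.085,0,0,0,0,-0.131,0,0.085,0,0,0,0,-0.131,0,0.085,0,0,0,0,-0.131,0,0.085,0,0,0,0,-0.131,0,0.085,0,0,0,0,-0.131,0,0.085,0,0,0,0,-0.131,0,0.085,0,0,0,0,0,0,0.085],
)

```text
t: 3.72
tool_pos: [542.0, -213.0, 297.0]
tool_rot: [179.8, 44.6, 158.3]
wrist_force: [-0.7, 0.5, 0.0]
opening: 85.3
gripper_force: 0.0
```

```bash
cat >> h.py <<'E'
from scipy.spatial.transform import Rotation as Ro
def tool():
    s=status.read_state(); return s,np.array(s['tool_pos']),Ro.from_euler('xyz',s['tool_rot'],degrees=True)
def frame(phi,beta,flip=1):
    "tool z: azimuth phi, beta below horizontal; tool y = flip*tangent"
    p,b=np.radians([phi,beta]); z=np.array([np.cos(p)*np.cos(b),np.sin(p)*np.cos(b),-np.sin(b)])
    y=flip*np.array([-np.sin(p),np.cos(p),0]); return Ro.from_matrix(np.c_[np.cross(y,z),y,z])
def go(pos,R=None):
    s,p,R0=tool(); R=R or R0
    rv=(R0.inv()*R).as_rotvec(); d=np.array(pos)-p
    print('pos',p.round(1),'rot',s['tool_rot'].round(1),'j',np.round(s['joints'],1),'t',round(s['t'],2),'open',round(s['opening'],1),'F',np.round(s['wrist_force'],1),'g',round(s['gripper_force'],1))
    print(' shift tool-now mm',R0.inv().apply(d).round(1),'in target frame',R.inv().apply(d).round(1),'len',np.linalg.norm(d).round(0),'turn rad',rv.round(4),'rows>=',np.ceil(np.linalg.norm(np.degrees(rv))/10.7))
E
python3 - <<'E'
from h import *
c=snap('side','side1'); crop('side1',150,150,400,340,3.2,'s2')
R=frame(-21.7,45); z=R.apply([0,0,1]); G=np.array([614.5,-244.5,66])+5*z
go(G-110*z,R)
d=load('top0'); print('purple',px2w(d,453/1.5,383/1.5,60))
E
```

```text
pos [ 543.7 -214.2  299.6] rot [179.9  44.8 158.3] j [ -34.9  -12.7  116.8   17.3   33.1 -114.1] t 3.77 open 84.8 F [ 0.6 -0.6  0.2] g 0.0
 shift tool-now mm [110.4  -2.2 115. ] in target frame [110.8  -2.  114.6] len 159.0 turn rad [ 0.0018 -0.0036  0.0006] rows>= 1.0
purple [ 351.4203493  -179.75432966   60.        ]
```

View pics/s2.png

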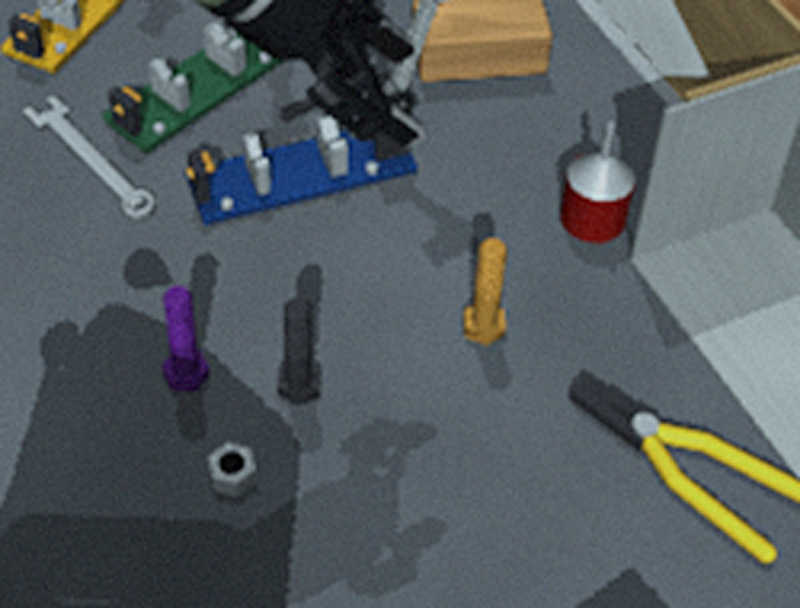

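The side view shows the tool at the top of the frame and both bolts unmoved, brass at (487,290) and black at (300,350).

Request:
apply_moves(
  moves=[0.0277,-0.0005,0.0287,0,-0.001,0,0.085,0.0277,-0.0005,0.0287,0,-0.001,0,0.085,0.0277,-0.0005,0.0287,0,-0.001,0,0.085,0.0277,-0.0005,0.0287,0,0,0,0.085,0,0,0,0,0,0,0.085,0,0,0,0,0,0,0.085],
)

```text
t: 4.53
tool_pos: [549.6, -218.4, 148.4]
tool_rot: [179.9, 45.4, 158.5]
wrist_force: [-0.1, 0.0, 0.1]
opening: 84.9
gripper_force: 0.0
```

```bash
python3 - <<'E'
from h import *
c=snap('top','top2'); c2=snap('side','side2')
crop('top2',250,140,350,240,5,'x1'); crop('side2',220,170,340,270,5,'x2')
a=cv2.imread('pics/x1.png')[:500,:400];b=cv2.imread('pics/x2.png')[:500,:400]; cv2.imwrite('pics/g1.png',np.hstack([a,b]))
R=frame(-21.7,45); z=R.apply([0,0,1]); G=np.array([614.5,-244.5,66])+5*z
go(G,R)
E
```

```text
pos [ 549.6 -218.5  149.3] rot [180.   45.5 158.5] j [ -35.1    3.   124.1   50.1   12.7 -149. ] t 4.62 open 85.4 F [-0.8  0.1  0.8] g 0.0
 shift tool-now mm [ 10.5  -0.5 113.3] in target frame [  9.4  -0.2 113.4] len 114.0 turn rad [0.0031 0.0096 0.0029] rows>= 1.0
```

View pics/g1.png

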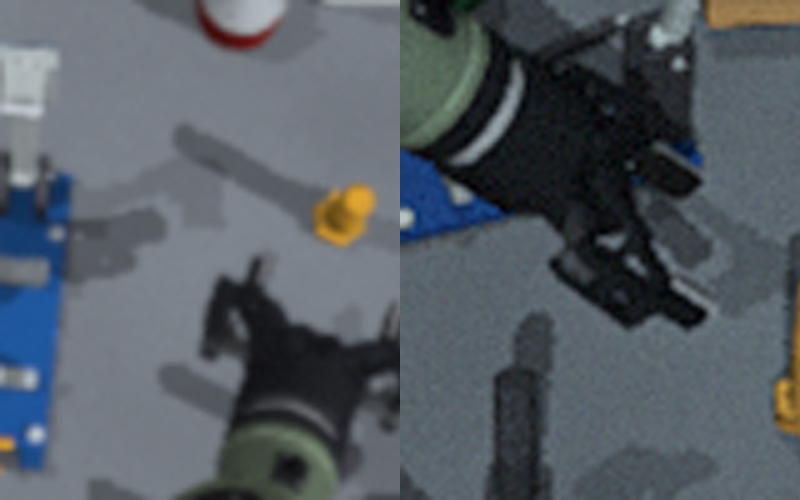

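```bash
cat > kin.py <<'E'
import numpy as np
from scipy.spatial.transform import Rotation as Ro
from scipy.optimize import least_squares
def rots(j):
    j=np.radians(j); z=lambda a:Ro.from_rotvec([0,0,a]); y=lambda a:Ro.from_rotvec([0,a,0])
    A=[z(j[0])]; A.append(A[-1]*y(j[1])); A.append(A[-1]*y(j[2])); A.append(A[-1]*z(j[3])); A.append(A[-1]*y(j[4])); A.append(A[-1]*z(j[5])); return A
S=[([67.81,11.881,88.397,0,79.84,-8.623],[134.65,558.35,244.22],[-179.88,-.02,166.43]),
([-34.9,-12.7,116.8,17.3,33.1,-114.1],[543.7,-214.2,299.6],[179.9,44.8,158.3]),
([-35.1,3.,124.1,50.1,12.7,-149.],[549.6,-218.5,149.3],[180,45.5,158.5])]
def row(j):
    A=rots(j); e=np.eye(3)
    return np.c_[A[0].apply(e[1]),A[0].apply(e[2]),A[1].apply(e[2]),A[2].apply(e[2]),A[5].apply(e[2])]
M=np.vstack([row(s[0]) for s in S]); b=np.hstack([s[1] for s in S])
X,*_=np.linalg.lstsq(M,b,rcond=None)
C=(rots(S[0][0])[5].inv()*Ro.from_euler('xyz',S[0][2],degrees=True))
LO=np.array([-156.59,-49.26,12.9,-63.56,4.71,-161.64]);HI=np.array([156.59,127.26,141.05,243.56,150.69,161.64])
def fk(j): return row(j)@X, rots(j)[5]*C
def ik(p,R,j0=None,n=30):
    rng=np.random.default_rng(0); best=[]
    for k in range(n):
        q=j0 if (k==0 and j0 is not None) else rng.uniform(LO,HI)
        f=lambda q:np.r_[(fk(q)[0]-p)/100,(R.inv()*fk(q)[1]).as_rotvec()]
        r=least_squares(f,np.clip(q,LO+.1,HI-.1),bounds=(LO,HI))
        if r.cost<1e-7 and not any(np.abs(r.x-b).max()<1 for b in best): best.append(r.x)
        if k==0 and j0 is not None and best: break
    return best
if __name__=='__main__':
    print(X.round(1),(M@X-b).round(1),C.as_euler('xyz',degrees=True).round(1))
    for s in S: print((rots(s[0])[5]*C).as_euler('xyz',degrees=True).round(1))
    from h import frame
    for n,xy,phis in [('brass',(614.5,-244.5),(-21.7,10,30,60)),('black',(436,-235),(0,20,40,60))]:
        for phi in phis:
            for be in(20,30,40):
                R=frame(phi,be); z=R.apply([0,0,1])
                for d in(0,110):
                    print(n,phi,be,d,[q.round(0).tolist() for q in ik(np.array([*xy,66])+(5-d)*z,R,n=14)])
E
python3 kin.py
```

```text
[ 90.8 214.7 398.1 484.8 261.1] [ -7.8  -6.9  12.5  -6.8   2.1   0.    9.4  -9.5 -12.5] [ 0.  0. 90.]
[-179.9   -0.   166.4]
[179.9  44.8 158.3]
[179.9  45.5 158.5]
brass -21.7 20 0 [[-34.0, 25.0, 125.0, 162.0, 41.0, 99.0]]
brass -21.7 20 110 []
brass -21.7 30 0 [[-34.0, 21.0, 123.0, 155.0, 25.0, 106.0]]
brass -21.7 30 110 [[-37.0, 2.0, 137.0, 142.0, 22.0, 118.0]]
brass -21.7 40 0 [[-33.0, 19.0, 119.0, 130.0, 11.0, 132.0]]
brass -21.7 40 110 []
brass 10 20 0 [[-48.0, 30.0, 117.0, 106.0, 56.0, 124.0]]
brass 10 20 110 [[-61.0, 19.0, 127.0, 94.0, 63.0, 127.0]]
brass 10 30 0 [[-46.0, 26.0, 115.0, 95.0, 46.0, 136.0]]
brass 10 30 110 [[-57.0, 12.0, 125.0, 83.0, 53.0, 141.0]]
brass 10 40 0 [[-44.0, 24.0, 112.0, 79.0, 39.0, 153.0]]
brass 10 40 110 [[-53.0, 9.0, 120.0, 68.0, 47.0, 160.0]]
brass 30 20 0 [[-52.0, 37.0, 105.0, 84.0, 69.0, 131.0]]
brass 30 20 110 [[-63.0, 30.0, 109.0, 75.0, 77.0, 132.0]]
brass 30 30 0 [[-50.0, 33.0, 104.0, 75.0, 62.0, 139.0]]
brass 30 30 110 [[-60.0, 24.0, 109.0, 67.0, 70.0, 141.0]]
brass 30 40 0 [[-47.0, 30.0, 103.0, 65.0, 56.0, 150.0]]
brass 30 40 110 [[-56.0, 
[... 871 characters left out ...]
0, 70.0, 144.0]]
black 40 20 0 [[-68.0, 29.0, 118.0, 64.0, 83.0, 121.0]]
black 40 20 110 [[-80.0, 27.0, 115.0, 54.0, 91.0, 123.0]]
black 40 30 0 [[-66.0, 24.0, 119.0, 59.0, 75.0, 127.0]]
black 40 30 110 [[-77.0, 19.0, 116.0, 51.0, 86.0, 129.0]]
black 40 40 0 [[-63.0, 19.0, 119.0, 53.0, 69.0, 134.0]]
black 40 40 110 [[-73.0, 12.0, 117.0, 46.0, 80.0, 137.0]]
black 60 20 0 [[-64.0, 37.0, 105.0, 51.0, 93.0, 121.0]]
black 60 20 110 [[-72.0, 37.0, 97.0, 45.0, 102.0, 123.0]]
black 60 30 0 [[-62.0, 31.0, 107.0, 47.0, 86.0, 124.0]]
black 60 30 110 [[-70.0, 30.0, 100.0, 42.0, 96.0, 126.0]]
black 60 40 0 [[-60.0, 26.0, 109.0, 42.0, 80.0, 129.0]]
black 60 40 110 [[-68.0, 23.0, 102.0, 37.0, 91.0, 130.0]]
```

```bash
python3 - <<'E'
import re
s=open('kin.py').read().replace("A[1].apply(e[2]),A[2]","A[1].apply(e[2]),A[2].apply(e[0]),A[2]"); open('kin.py','w').write(s)
E
python3 - <<'E'
from kin import *; from h import frame,jigs
print(X.round(1),(M@X-b).round(1))
for n,(o,a,_) in jigs('top0').items():
    e=np.array([np.cos(np.radians(a)),np.sin(np.radians(a)),0])
    for be in(20,30,40):
        R=frame(a,90-be); z=R.apply([0,0,1]); P=np.array([*o,55])-25*e+5*z
        for up in(0,200): print(n,be,up,[q.round(0).tolist() for q in ik(P+[0,0,up],R,n=14)])
E
```

```text
[ 86.2 281.5 456.5  93.7 499.2 302.7] [-0.   0.   0.  -0.  -0.  -0.1  0.   0.   0.1]
blue 20 0 [[-10.0, 12.0, 118.0, 3.0, 30.0, -97.0]]
blue 20 200 [[-10.0, -6.0, 109.0, 2.0, 57.0, -95.0]]
blue 30 0 [[-11.0, 10.0, 124.0, 10.0, 16.0, -104.0]]
blue 30 200 [[-11.0, -11.0, 116.0, 4.0, 46.0, -97.0]]
blue 40 0 []
blue 40 200 [[-11.0, -15.0, 123.0, 7.0, 33.0, -100.0]]
green 20 0 [[5.0, 11.0, 120.0, 11.0, 31.0, -115.0]]
green 20 200 [[5.0, -8.0, 111.0, 7.0, 59.0, -109.0]]
green 30 0 [[3.0, 9.0, 127.0, 30.0, 19.0, -135.0]]
green 30 200 [[3.0, -14.0, 118.0, 12.0, 48.0, -115.0]]
green 40 0 []
green 40 200 [[1.0, -18.0, 125.0, 22.0, 37.0, -125.0]]
yellow 20 0 [[27.0, 12.0, 117.0, 7.0, 31.0, -106.0]]
yellow 20 200 [[27.0, -6.0, 108.0, 4.0, 58.0, -102.0]]
yellow 30 0 [[26.0, 11.0, 124.0, 21.0, 17.0, -121.0]]
yellow 30 200 [[26.0, -11.0, 116.0, 8.0, 46.0, -106.0]]
yellow 40 0 []
yellow 40 200 [[25.0, -15.0, 123.0, 16.0, 34.0, -113.0]]
```

Request:
apply_moves(
  moves=[-0.0354,0,-0.0354,0,0,0,0.085,-0.0354,0,-0.0354,0,0,0,0.085,-0.0354,0,-0.0354,0,0,0,0.085,0,0,0,0,0,0.185,0.085,0,0,0,0,0,0.185,0.085,0,0,0,0,0,0.185,0.085,0,0,0,0,0,0.185,0.085,0,0,0,0,0,0.185,0.085,0,0,0,0,0,0.185,0.085,0,0,0,0,0,0.185,0.085,0,0,0,0,0,0.185,0.085,0,0,0,0,0,0.185,0.085,0,0,0,0,0,0.185,0.085,0,0,0,0,0,0.185,0.085,0,0,0,0,0,0.185,0.085,0,0,0,0,0,0.185,0.085,0,0,0,0,0,0.185,0.085,0,0,0,0,0,0.185,0.085,0,0,0,0,0,0.185,0.085,0,0,0,0,0,0.185,0.085],
)

```text
t: 7.12
tool_pos: [548.3, -217.0, 290.5]
tool_rot: [-179.2, -45.6, -22.2]
wrist_force: [1.5, 0.5, 0.1]
opening: 84.8
gripper_force: 0.0
```

```bash
cat > seq.py <<'E'
from h import *; from kin import ik,fk,LO,HI
def path(pos,R,n):
    "check joints along a straight path with constant turn; print the per-row numbers (shift in world, mm / turn rad) "
    s,p,R0=tool(); rv=(R0.inv()*R).as_rotvec(); q=np.array(s['joints']); ok=True; qs=[q]
    for k in range(1,n+1):
        r=ik(p+(np.array(pos)-p)*k/n,R0*Ro.from_rotvec(rv*k/n),j0=qs[-1],n=1)
        if not r: print('no ik at',k); ok=False; break
        qs.append(r[0])
    if ok: print('j end',qs[-1].round(0),'max deg/row',np.abs(np.diff(qs,axis=0)).max(0).round(1),'min',np.min(qs,0).round(0),'max',np.max(qs,0).round(0))
E
python3 - <<'E'
from seq import *
R=frame(30,20,-1); z=R.apply([0,0,1]); G=np.array([614.5,-244.5,66])+5*z; P=G-110*z+[0,0,120]
go(P,R); path(P,R,12)
R1=frame(30,45,-1); go(P,R1); path(P,R1,12)
E
```

```text
pos [ 548.3 -217.   290.5] rot [-179.2  -45.6  -22.2] j [-35.2 -11.6 117.4  19.7  31.   63.8] t 7.12 open 84.8 F [1.5 0.5 0.1] g 0.0
 shift tool-now mm [-41.1  79.2  55. ] in target frame [-83.3  56.9 -28.3] len 105.0 turn rad [ 0.7636  0.3922 -0.4915] rows>= 6.0
j end [-67.  22. 105.  70.  83. -37.] max deg/row [ 4.2  3.9  3.1 13.9  5.4 17.5] min [-67. -12. 105.  20.  31. -37.] max [-35.  22. 120.  72.  83.  64.]
pos [ 548.3 -217.   290.5] rot [-179.2  -45.6  -22.2] j [-35.2 -11.6 117.4  19.7  31.   63.8] t 7.12 open 84.8 F [1.5 0.5 0.1] g 0.0
 shift tool-now mm [-41.1  79.2  55. ] in target frame [-87.4  56.9   9.5] len 105.0 turn rad [ 0.6347 -0.014  -0.6406] rows>= 5.0
j end [-59.  13. 101.  48.  72. -17.] max deg/row [ 3.4  2.6  2.5  9.1  3.9 13.3] min [-59. -12. 101.  20.  31. -17.] max [-35.  13. 117.  50.  72.  64.]
```

Request:
apply_moves(
  moves=[0,0,0,0.0477,0.0245,-0.0307,0.085,0,0,0,0.0477,0.0245,-0.0307,0.085,0,0,0,0.0477,0.0245,-0.0307,0.085,0,0,0,0.0477,0.0245,-0.0307,0.085,0,0,0,0.0477,0.0245,-0.0307,0.085,0,0,0,0.0477,0.0245,-0.0307,0.085,0,0,0,0.0477,0.0245,-0.0307,0.085,0,0,0,0.0477,0.0245,-0.0307,0.085,0,0,0,0.0477,0.0245,-0.0307,0.085,0,0,0,0.0477,0.0245,-0.0307,0.085,0,0,0,0.0477,0.0245,-0.0307,0.085,0,0,0,0.0477,0.0245,-0.0307,0.085,0,0,0,0.0477,0.0245,-0.0307,0.085,0,0,0,0.0477,0.0245,-0.0307,0.085,0,0,0,0.0477,0.0245,-0.0307,0.085,0,0,0,0.0477,0.0245,-0.0307,0.085,-0.0208,0.0142,-0.0071,0,0,0,0.085,-0.0208,0.0142,-0.0071,0,0,0,0.085,-0.0208,0.0142,-0.0071,0,0,0,0.085,-0.0208,0.0142,-0.0071,0,0,0,0.085],
)

```text
t: 9.62
tool_pos: [528.6, -294.9, 220.5]
tool_rot: [179.7, -69.6, 30.6]
wrist_force: [0.7, -0.3, 0.7]
opening: 85.1
gripper_force: 0.0
```

```bash
python3 - <<'E'
from seq import *
R=frame(30,20,-1); z=R.apply([0,0,1]); G=np.array([614.5,-244.5,66])+5*z; P=G-110*z
go(P,R); path(P,R,8)
E
```

```text
pos [ 528.6 -294.9  220.5] rot [179.7 -69.6  30.6] j [-66.5  22.5 104.8  69.7  82.9 -37.3] t 9.62 open 85.1 F [ 0.7 -0.3  0.7] g 0.0
 shift tool-now mm [-110.8   -0.8   42.2] in target frame [-111.1   -0.7   41.4] len 119.0 turn rad [-0.0045  0.0073  0.0035] rows>= 1.0
j end [-67.  36. 105.  72.  79. -50.] max deg/row [0.1 1.8 0.3 0.3 0.6 1.7] min [-67.  22. 105.  70.  79. -50.] max [-67.  36. 105.  72.  83. -37.]
```

Request:
apply_moves(
  moves=[-0.0278,0,0.0104,-0.001,0.0018,0.001,0.085,-0.0278,0,0.0104,-0.001,0.0018,0.001,0.085,-0.0278,0,0.0104,-0.001,0.0018,0.001,0.085,-0.0278,0,0.0104,-0.001,0.0018,0.001,0.085,0,0,0,0,0,0,0.085,0,0,0,0,0,0,0.085],
)

```text
t: 10.38
tool_pos: [529.8, -293.8, 102.5]
tool_rot: [-179.9, -70.1, 29.9]
wrist_force: [0.5, 0.0, 0.1]
opening: 85.1
gripper_force: 0.0
```

```bash
python3 - <<'E'
from seq import *
R=frame(30,20,-1); z=R.apply([0,0,1]); G=np.array([614.5,-244.5,66])+5*z
go(G,R); path(G,R,8)
E
```

```text
pos [ 529.8 -293.8  102.5] rot [-179.9  -70.1   29.9] j [-66.5  36.1 104.5  72.3  78.8 -49.9] t 10.38 open 85.1 F [0.5 0.  0.1] g 0.0
 shift tool-now mm [ -1.   -0.4 109.6] in target frame [ -0.8  -0.4 109.6] len 110.0 turn rad [ 0.     -0.0025 -0.0008] rows>= 1.0
j end [-55.  42. 101.  81.  71. -51.] max deg/row [1.4 0.7 0.6 1.1 1.  0.3] min [-66.  36. 101.  72.  71. -51.] max [-55.  42. 104.  81.  79. -50.]
```

Request:
apply_moves(
  moves=[0,0,0.022,0,0,0,0.085,0,0,0.022,0,0,0,0.085,0,0,0.022,0,0,0,0.085,0,0,0.022,0,0,0,0.085,0,0,0.022,0,0,0,0.085,0,0,0,0,0,0,0.085],
)

```text
t: 11.12
tool_pos: [619.9, -240.5, 65.1]
tool_rot: [-179.9, -70.2, 30.0]
wrist_force: [-0.3, 1.0, -0.3]
opening: 84.6
gripper_force: 0.0
```

```bash
python3 - <<'E'
from h import *
c=snap('top','top3'); c2=snap('side','side3')
crop('top3',255,160,335,240,5,'x1'); crop('side3',230,180,320,270,5,'x2')
a=cv2.imread('pics/x1.png')[:400,:400];b=cv2.imread('pics/x2.png')[:400,:400]; cv2.imwrite('pics/g2.png',np.hstack([a,b]))
go([0,0,0])
E
```

```text
pos [ 619.2 -241.7   65. ] rot [-179.8  -70.2   29.8] j [-55.1  41.6 101.3  81.5  71.4 -50.6] t 11.22 open 85.2 F [ 0.8 -0.  -0. ] g 0.0
 shift tool-now mm [-202.6 -518.7 -368.8] in target frame [-202.6 -518.7 -368.8] len 668.0 turn rad [0. 0. 0.] rows>= 0.0
```

View pics/g2.png

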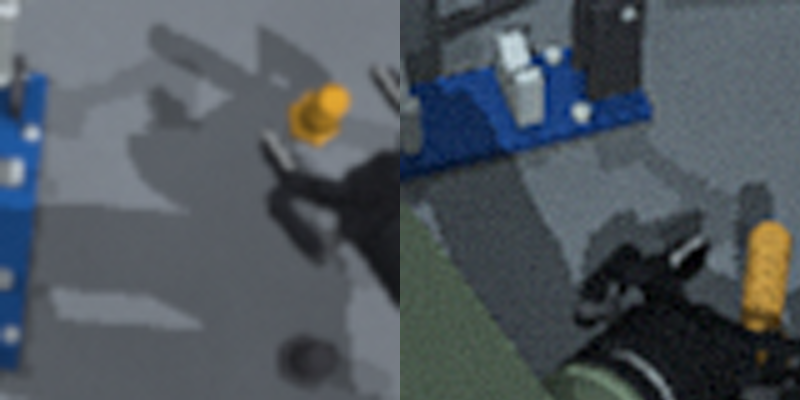

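In the top crop the fingertips straddle the brass bolt: tips at (275,150) and (388,85), bolt at (327,108). Closing now.

Request:
apply_moves(
  moves=[0,0,0,0,0,0,0.06,0,0,0,0,0,0,0.04,0,0,0,0,0,0,0.03,0,0,0,0,0,0,0.02,0,0,0,0,0,0,0.015,0,0,0,0,0,0,0.015,0,0,0,0,0,0,0.015,0,0,0,0,0,0,0.015],
  newtons=80,
)

```text
t: 12.22
tool_pos: [618.8, -241.1, 63.7]
tool_rot: [-179.4, -70.2, 29.4]
wrist_force: [-4.0, -0.2, 4.8]
opening: 22.0
gripper_force: 78.0
```

Request:
apply_moves(
  moves=[0.006,0,-0.0021,0,0,0,0.015,0.012,0,-0.0044,0,0,0,0.015,0.02,0,-0.0073,0,0,0,0.015,0.03,0,-0.011,0,0,0,0.015,0.03,0,-0.011,0,0,0,0.015,0.03,0,-0.011,0,0,0,0.015,0.03,0,-0.011,0,0,0,0.015,0.03,0,-0.011,0,0,0,0.015,0.03,0,-0.011,0,0,0,0.015,0,0,0,0,0,0,0.015],
)

```text
t: 13.48
tool_pos: [618.9, -242.8, 298.6]
tool_rot: [179.5, -70.2, 30.5]
wrist_force: [0.2, 0.1, -5.1]
opening: 21.8
gripper_force: 79.6
```

```bash
python3 - <<'E'
from seq import *
c=snap('top','top4'); c2=snap('side','side4')
o,a,_=jigs('top0')['blue']; e=np.array([np.cos(np.radians(a)),np.sin(np.radians(a)),0])
R=frame(a,70,1); z=R.apply([0,0,1]); P=np.array([*o,55])-18*e+5*z
print('place tcp',P)
go(P+[0,0,210],R); path(P+[0,0,210],R,14)
E
```

```text
place tcp [538.15661266   1.56477313  50.3015369 ]
pos [ 617.8 -241.6  294.2] rot [-179.3  -70.    29.3] j [-55.2  17.  101.4  74.3  76.6 -25.5] t 13.57 open 22.0 F [ 0.7  0.4 -5.2] g 79.6
 shift tool-now mm [ -14.9 -250.3   61.4] in target frame [107.8 234.5  -3.1] len 258.0 turn rad [ 1.116  -0.6013 -2.3961] rows>= 15.0
j end [-10.  -6. 107.   2.  59. -95.] max deg/row [5.2 2.3 2.2 6.9 3.7 7.2] min [-55.  -6.  96.   2.  59. -95.] max [-10.  17. 107.  74.  82. -25.]
```

Request:
apply_moves(
  moves=[0,0,0,0.062,-0.0334,-0.1331,0.015,0,0,0,0.062,-0.0334,-0.1331,0.015,0,0,0,0.062,-0.0334,-0.1331,0.015,0,0,0,0.062,-0.0334,-0.1331,0.015,0,0,0,0.062,-0.0334,-0.1331,0.015,0,0,0,0.062,-0.0334,-0.1331,0.015,0,0,0,0.062,-0.0334,-0.1331,0.015,0,0,0,0.062,-0.0334,-0.1331,0.015,0,0,0,0.062,-0.0334,-0.1331,0.015,0,0,0,0.062,-0.0334,-0.1331,0.015,0,0,0,0.062,-0.0334,-0.1331,0.015,0,0,0,0.062,-0.0334,-0.1331,0.015,0,0,0,0.062,-0.0334,-0.1331,0.015,0,0,0,0.062,-0.0334,-0.1331,0.015,0,0,0,0.062,-0.0334,-0.1331,0.015,0,0,0,0.062,-0.0334,-0.1331,0.015,0,0,0,0.062,-0.0334,-0.1331,0.015,0,0,0,0.062,-0.0334,-0.1331,0.015,0,0,0,0,0,0,0.015,0,0,0,0,0,0,0.015],
)

```text
t: 16.08
tool_pos: [617.6, -241.7, 293.4]
tool_rot: [179.7, 19.9, 174.3]
wrist_force: [1.0, -1.5, -4.5]
opening: 21.8
gripper_force: 79.5
```

```bash
python3 - <<'E'
from seq import *
o,a,_=jigs('top0')['blue']; e=np.array([np.cos(np.radians(a)),np.sin(np.radians(a)),0])
R=frame(a,70,1); z=R.apply([0,0,1]); P=np.array([*o,55])-18*e+5*z
go(P+[0,0,210],R); path(P+[0,0,210],R,14)
E
```

```text
pos [ 617.6 -241.7  293.4] rot [179.7  19.9 174.3] j [ -33.1    9.4   87.6   10.2   65.7 -120.3] t 16.07 open 21.8 F [ 1.  -1.5 -4.5] g 79.5
 shift tool-now mm [108.2 234.3  -2.9] in target frame [107.4 234.7  -3.9] len 258.0 turn rad [ 0.0035 -0.0018 -0.0035] rows>= 1.0
j end [-10.  -6. 107.   2.  59. -95.] max deg/row [2.1 1.4 1.9 0.9 0.7 2.4] min [ -33.   -6.   88.    2.   59. -120.] max [-10.   9. 107.  10.  66. -95.]
```

Request:
apply_moves(
  moves=[0.0134,0.0293,-0.0004,0,0,0,0.015,0.0134,0.0293,-0.0004,0,0,0,0.015,0.0134,0.0293,-0.0004,0,0,0,0.015,0.0134,0.0293,-0.0004,0,0,0,0.015,0.0134,0.0293,-0.0004,0,0,0,0.015,0.0134,0.0293,-0.0004,0,0,0,0.015,0.0134,0.0293,-0.0004,0,0,0,0.015,0.0134,0.0293,-0.0004,0,0,0,0.015,0,0,0,0,0,0,0.015,0,0,0,0,0,0,0.015],
)

```text
t: 17.32
tool_pos: [539.9, 0.4, 261.9]
tool_rot: [179.9, 20.1, 174.4]
wrist_force: [0.7, -0.5, -4.4]
opening: 21.6
gripper_force: 79.8
```

```bash
python3 - <<'E'
from seq import *
o,a,_=jigs('top0')['blue']; e=np.array([np.cos(np.radians(a)),np.sin(np.radians(a)),0])
R=frame(a,70,1); z=R.apply([0,0,1]); P=np.array([*o,55])-18*e+5*z
go(P+[0,0,60],R); path(P+[0,0,60],R,14)
c=snap('top','top5'); s=snap('side','side5')
crop('top5',215,140,295,240,5,'x1'); crop('side5',190,100,290,200,5,'x2')
A=cv2.imread('pics/x1.png');B=cv2.imread('pics/x2.png')[:,:400]; cv2.imwrite('pics/g3.png',np.hstack([A,B[:500]]))
G=P+[0,0,210]-5*z   # predicted grasp point; bolt head end / tip
for n,t in(('head',66),('tip',-49)):
    q=G+e*t; print(n,(w2px(c,q)-[215,140])*5,(w2px(s,q)-[190,100])*5+[400,0])
E
```

```text
pos [5.399e+02 4.000e-01 2.619e+02] rot [179.9  20.1 174.4] j [-10.1  -5.5 106.8   1.9  58.7 -95.2] t 17.32 open 21.6 F [ 0.7 -0.5 -4.4] g 79.8
 shift tool-now mm [ 53.8   0.8 141.8] in target frame [ 53.6   1.  141.9] len 152.0 turn rad [ 0.0006  0.0018 -0.0022] rows>= 1.0
j end [-10.   6. 115.   2.  39. -96.] max deg/row [0.  1.1 0.8 0.1 1.5 0.1] min [-10.  -5. 107.   2.  39. -96.] max [-10.   6. 115.   2.  59. -95.]
head [184.99054007 181.21374201] [768.56874986 171.48485986]
tip [165.05151904 363.68485899] [573.4599691  212.66361536]
```

View pics/g3.png

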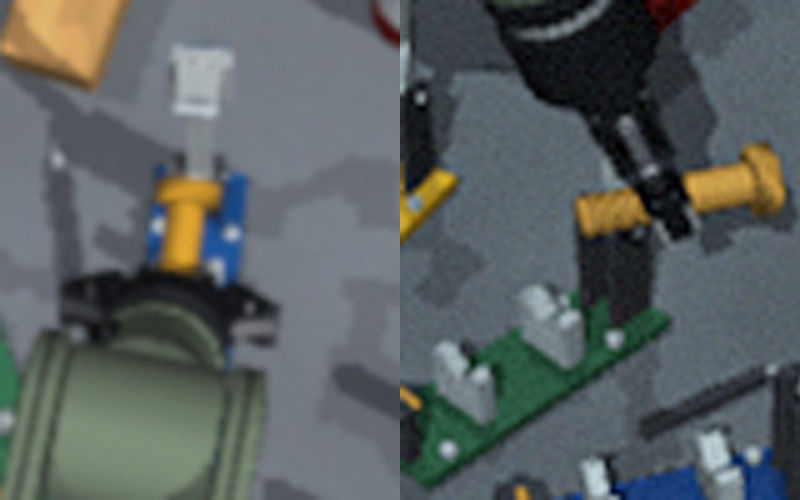

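The bolt is held level over the blue jig. In the side crop its head is at (772,178) and its tip at (583,217), within about 4 mm of prediction. Lowering.

Request:
apply_moves(
  moves=[0.0067,0.0001,0.0177,0,0,0,0.015,0.0067,0.0001,0.0177,0,0,0,0.015,0.0067,0.0001,0.0177,0,0,0,0.015,0.0067,0.0001,0.0177,0,0,0,0.015,0.0067,0.0001,0.0177,0,0,0,0.015,0.0067,0.0001,0.0177,0,0,0,0.015,0.0067,0.0001,0.0177,0,0,0,0.015,0.0067,0.0001,0.0177,0,0,0,0.015,0,0,0,0,0,0,0.015,0,0,0,0,0,0,0.015],
)

```text
t: 18.68
tool_pos: [539.1, 1.2, 111.4]
tool_rot: [180.0, 20.2, 174.4]
wrist_force: [0.1, 0.6, -4.1]
opening: 21.7
gripper_force: 79.7
```

```bash
python3 - <<'E'
from seq import *
o,a,_=jigs('top0')['blue']; e=np.array([np.cos(np.radians(a)),np.sin(np.radians(a)),0])
R=frame(a,70,1); z=R.apply([0,0,1]); P=np.array([*o,55])-18*e+5*z
go(P,R); path(P,R,14)
c=snap('top','top6'); s=snap('side','side6')
crop('top6',215,140,295,240,5,'x1'); crop('side6',190,140,290,240,5,'x2')
A=cv2.imread('pics/x1.png');B=cv2.imread('pics/x2.png')[:,:400]; cv2.imwrite('pics/g4.png',np.hstack([A,B[:500]]))
p=tool()[1]-5*z
for n,t in(('head',66),('tip',-49)):
    q=p+e*t; print(n,(w2px(c,q)-[215,140])*5,(w2px(s,q)-[190,140])*5+[400,0])
for x in (-61,9,25):
    q=np.array([*o,54])+x*e; print(x,(w2px(c,q)-[215,140])*5,(w2px(s,q)-[190,140])*5+[400,0])
E
```

```text
pos [539.1   1.2 111.4] rot [180.   20.2 174.4] j [-10.    6.2 115.2   2.5  38.5 -96.1] t 18.68 open 21.7 F [ 0.1  0.6 -4.1] g 79.7
 shift tool-now mm [22.   0.3 57. ] in target frame [21.8  0.3 57.1] len 61.0 turn rad [ 0.0001  0.0039 -0.0021] rows>= 1.0
j end [-10.  13. 117.   3.  30. -97.] max deg/row [0.  0.5 0.2 0.  0.6 0.1] min [-10.   6. 115.   3.  30. -97.] max [-10.  13. 117.   3.  39. -96.]
head [190.42089781 210.92504777] [766.0798706  162.95412266]
tip [172.52323717 375.41977722] [585.74414368 204.65306849]
-61 [175.77079753 373.67800169] [597.05512127 275.5299399 ]
9 [186.2421068  277.29281183] [704.03138903 249.97778967]
25 [188.62040199 255.40133409] [728.15037227 244.21677467]
```

View pics/g4.png

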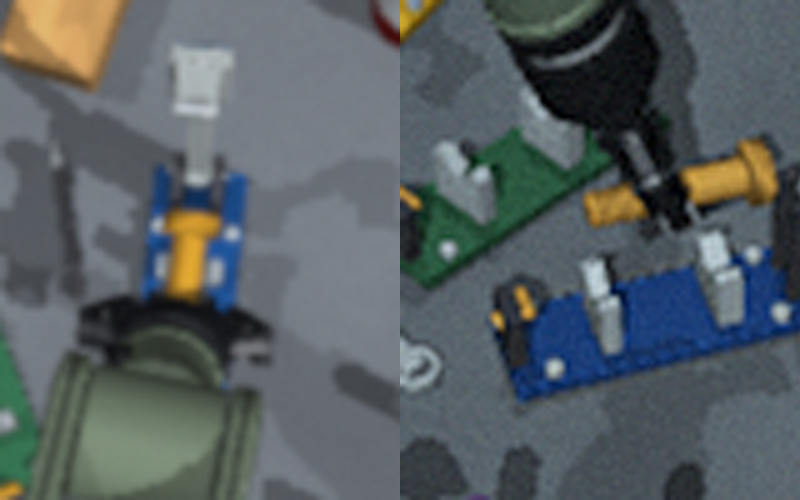

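The bolt is level above the blue rests, tip about (590,210) and head (765,172), with the head beyond the far rest at (725,250). Lowering on, then in small steps watching the force.

Request:
apply_moves(
  moves=[0.0041,0,0.0113,0,0,0,0.015,0.0041,0,0.0113,0,0,0,0.015,0.0041,0,0.0113,0,0,0,0.015,0.0041,0,0.0113,0,0,0,0.015,0.0017,0,0.0047,0,0,0,0.015,0,0,0,0,0,0,0.015,0,0,0,0,0,0,0.015],
)

```text
t: 19.65
tool_pos: [538.8, 1.8, 57.9]
tool_rot: [180.0, 20.2, 174.5]
wrist_force: [1.3, -0.5, -4.0]
opening: 21.7
gripper_force: 79.7
```

Request:
apply_moves(
  moves=[0.0007,0,0.0019,0,0,0,0.015,0.0007,0,0.0019,0,0,0,0.015,0,0,0,0,0,0,0.015],
)

```text
t: 20.02
tool_pos: [538.0, 1.9, 53.2]
tool_rot: [179.9, 20.1, 174.5]
wrist_force: [-0.1, 0.5, -5.6]
opening: 21.8
gripper_force: 79.7
```

Request:
apply_moves(
  moves=[0.0003,0,0.0009,0,0,0,0.015,0.0003,0,0.0009,0,0,0,0.015,0,0,0,0,0,0,0.015],
)

```text
t: 20.4
tool_pos: [538.8, 1.4, 52.1]
tool_rot: [180.0, 20.2, 174.5]
wrist_force: [-1.5, -3.0, 1.0]
opening: 22.0
gripper_force: 80.5
```

Request:
apply_moves(
  moves=[0.0003,0,0.0009,0,0,0,0.015,0.0003,0,0.0009,0,0,0,0.015,0,0,0,0,0,0,0.015],
)

```text
t: 20.78
tool_pos: [539.5, 0.8, 51.4]
tool_rot: [-179.9, 20.3, 174.5]
wrist_force: [-7.9, -4.9, 10.2]
opening: 21.8
gripper_force: 81.9
```

Request:
apply_moves(
  moves=[-0.0003,-0.0008,-0.0008,0,0,0,0.015,0,0,0,0,0,0,0.03,0,0,0,0,0,0,0.03,0,0,0,0,0,0,0.03,0,0,0,0,0,0,0.03],
)

```text
t: 21.4
tool_pos: [538.3, 1.2, 50.4]
tool_rot: [179.9, 20.1, 174.5]
wrist_force: [-0.6, 0.4, 0.2]
opening: 29.8
gripper_force: 0.0
```

Request:
apply_moves(
  moves=[0,0,0,0,0,0,0.015,0,0,0,0,0,0,0.015,0,0,0,0,0,0,0.015,0,0,0,0,0,0,0.015],
  newtons=40,
)

```text
t: 21.9
tool_pos: [538.2, 0.8, 50.5]
tool_rot: [180.0, 20.1, 174.5]
wrist_force: [-2.8, -2.9, 3.6]
opening: 22.9
gripper_force: 39.0
```

Request:
apply_moves(
  moves=[0.0019,0,-0.0007,0,0,0,0.015,0.0019,0,-0.0007,0,0,0,0.015,0,0,0,0,0,0,0.015],
)

```text
t: 22.28
tool_pos: [534.7, 1.3, 50.7]
tool_rot: [180.0, 20.2, 174.5]
wrist_force: [1.5, -5.1, -0.5]
opening: 22.5
gripper_force: 39.3
```

Request:
apply_moves(
  moves=[0.0014,0,-0.0005,0,0,0,0.015,0.0014,0,-0.0005,0,0,0,0.015,0,0,0,0,0,0,0.015],
)

```text
t: 22.65
tool_pos: [531.6, 1.6, 50.8]
tool_rot: [180.0, 20.2, 174.5]
wrist_force: [1.9, -3.8, 1.8]
opening: 22.5
gripper_force: 39.4
```

Request:
apply_moves(
  moves=[0.0009,0,-0.0003,0,0,0,0.015,0.0009,0,-0.0003,0,0,0,0.015,0,0,0,0,0,0,0.015],
)

```text
t: 23.02
tool_pos: [530.1, 1.8, 50.8]
tool_rot: [180.0, 20.2, 174.5]
wrist_force: [4.9, -3.9, -1.6]
opening: 22.5
gripper_force: 39.5
```

Request:
apply_moves(
  moves=[0.0009,0,-0.0003,0,0,0,0.015,0.0009,0,-0.0003,0,0,0,0.015,0,0,0,0,0,0,0.015],
)

```text
t: 23.4
tool_pos: [530.2, 1.8, 51.2]
tool_rot: [179.9, 20.5, 174.4]
wrist_force: [11.8, -3.2, -10.7]
opening: 22.7
gripper_force: 39.8
```

Request:
apply_moves(
  moves=[0.0011,0,-0.0002,0,0,0,0.015,0.0011,0,-0.0002,0,0,0,0.015,0,0,0,0,0,0,0.015],
)

```text
t: 23.78
tool_pos: [530.2, 1.7, 51.8]
tool_rot: [179.9, 20.7, 174.4]
wrist_force: [19.9, -2.7, -15.6]
opening: 22.5
gripper_force: 40.2
```

Request:
apply_moves(
  moves=[0.0008,0,0.0022,0,0,0,0.015,0,0,0,0,0,0,0.015],
)

```text
t: 24.02
tool_pos: [530.1, 1.6, 50.6]
tool_rot: [180.0, 20.7, 174.5]
wrist_force: [9.7, -3.8, -1.5]
opening: 22.8
gripper_force: 42.0
```

Request:
apply_moves(
  moves=[0,0,0,0,0,0,0.032,0,0,0,0,0,0,0.032,0,0,0,0,0,0,0.032],
)

```text
t: 24.4
tool_pos: [523.8, 2.9, 46.6]
tool_rot: [179.9, 20.0, 174.5]
wrist_force: [-0.0, 0.8, -0.6]
opening: 32.0
gripper_force: 0.0
```

Request:
apply_moves(
  moves=[-0.0019,0,0.0007,0,0,0,0.032,-0.0009,0,0.0003,0,0,0,0.032,0,0,0,0,0,0,0.015,0,0,0,0,0,0,0.015,0,0,0,0,0,0,0.015,0,0,0,0,0,0,0.015],
  newtons=25,
)

```text
t: 25.15
tool_pos: [528.4, 1.8, 47.7]
tool_rot: [180.0, 20.1, 174.5]
wrist_force: [-1.4, -4.4, 1.1]
opening: 23.0
gripper_force: 24.9
```

Request:
apply_moves(
  moves=[0.0019,0,-0.0007,0,0,0,0.015,0.0014,0,-0.0005,0,0,0,0.015,0,0,0,0,0,0,0.015],
)

```text
t: 25.52
tool_pos: [528.4, 1.8, 49.0]
tool_rot: [180.0, 20.6, 174.4]
wrist_force: [11.1, -2.5, -9.3]
opening: 23.1
gripper_force: 25.3
```

The second draw stopped at once against the rest (11 N, no travel), so the head is home. Now I release, retreat and find the leaf angle.

Request:
apply_moves(
  moves=[0,0,0,0,0,0,0.04,0,0,0,0,0,0,0.045,0,0,0,0,0,0,0.045,0,0,-0.01,0,0,0,0.045,0,0,-0.02,0,0,0,0.045,0,0,-0.03,0,0,0,0.045,0,0,-0.04,0,0,0,0.03,0,0,-0.05,0,0,0,0.02,0,0,-0.05,0,0,0,0.01,0,0,-0.05,0,0,0,0,-0.01,0,-0.03,0,0,0,0,0,0,0,0,0,0,0],
)

```text
t: 27.02
tool_pos: [439.4, 10.3, 318.3]
tool_rot: [-180.0, 20.6, 174.5]
wrist_force: [0.1, -0.2, -0.9]
opening: 0.3
gripper_force: 0.0
```

```bash
cat >> seq.py <<'E'
JIG=jigs('top0')
def jw(n,x,y,z):
    o,a,_=JIG[n]; e=np.array([np.cos(np.radians(a)),np.sin(np.radians(a))]); t=np.array([-e[1],e[0]])
    return np.array([*(o+x*e+y*t),z])
def leaf(n,th,r,h,y=0): return jw(n,82-r*np.cos(th)+h*np.sin(th),y,86+r*np.sin(th)+h*np.cos(th))
E
python3 - <<'E'
from seq import *
c=load('top6')
for th in(1.57,1.7,1.85):
    print(th,[((w2px(c,leaf('blue',th,r,h,y))-[215,140])*5).round(0).tolist() for r,h,y in((180,6,0),(180,-6,0),(125,-6,20),(180,0,20))])
P=jw('blue',82,0,340); R=frame(JIG['blue'][1],90,1)
go(P,R); path(P,R,8)
s=load('side6'); d=snap('side','side7'); t=snap('top','top7')
# head position: brass mask in side & top
for nm in('side7','top7'):
    I=load(nm)['pixels']; h=cv2.cvtColor(I,cv2.COLOR_RGB2HSV); m=((h[...,0]>=14)&(h[...,0]<=22)&(h[...,1]>140)&(h[...,2]>100))
    ref=w2px(load(nm),jw('blue',-10,0,55)); v,u=np.nonzero(m); k=np.hypot(u-ref[0],v-ref[1])<45; print(nm,u[k].min(),u[k].max(),v[k].min(),v[k].max(),len(u[k]))
    for x in(40,-75): print(x,w2px(load(nm),jw('blue',x,0,55)))
crop('top7',215,140,295,240,5,'x1'); crop('side7',190,140,290,240,5,'x2')
cv2.imwrite('pics/g5.png',np.hstack([cv2.imread('pics/x1.png'),cv2.imread('pics/x2.png')[:,:400]]))
E
```

```text
1.57 [[192.0, 119.0], [190.0, 137.0], [161.0, 148.0], [159.0, 125.0]]
1.7 [[196.0, 83.0], [194.0, 101.0], [164.0, 124.0], [163.0, 89.0]]
1.85 [[200.0, 44.0], [198.0, 61.0], [167.0, 97.0], [168.0, 49.0]]
pos [439.4  10.3 318.3] rot [-180.    20.6  174.5] j [-11.4 -22.6 113.5   2.2  68.6 -96.4] t 27.02 open 0.3 F [ 0.1 -0.2 -0.9] g 0.0
 shift tool-now mm [-192.4    0.8   49.2] in target frame [-197.4    0.7  -21.7] len 199.0 turn rad [-2.000e-04  3.597e-01 -8.000e-04] rows>= 2.0
j end [ -8.  16.  72.   0.  92. -93.] max deg/row [0.6 5.4 6.1 0.5 4.  0.7] min [-11. -23.  72.   0.  69. -96.] max [ -8.  16. 114.   2.  92. -93.]
side7 209 282 166 205 284
40 [260.13416826 187.54334149]
-75 [225.06078172 195.91675795]
top7 248 257 187 229 186
40 [253.16306541 186.95123033]
-75 [249.72449651 218.60145013]
```

View pics/g5.png

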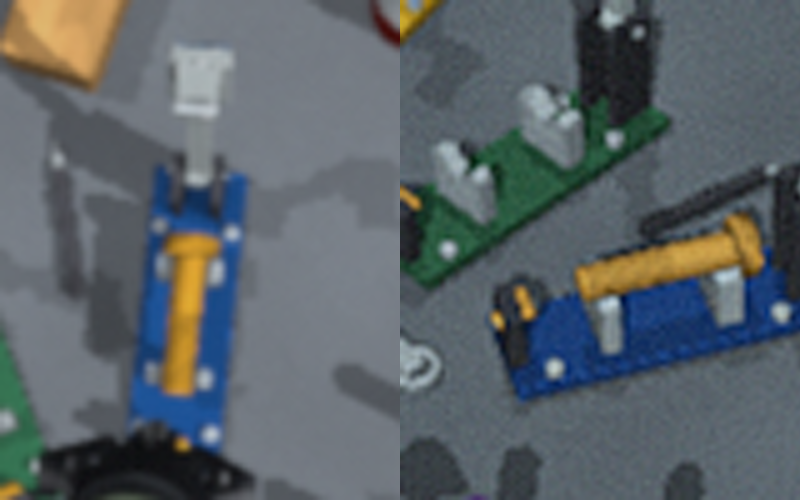

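The bolt lies level in both rests with its head just past the far rest, (190,245) in the top crop, and the leaf stands at about 1.85 rad. Next the leaf push.

```bash
python3 - <<'E'
from seq import *
R=frame(JIG['blue'][1],90,1); P=jw('blue',160,0,325); go(P,R); path(P,R,10)
th=np.linspace(1.85,0.1,15); 
cx=82-165*np.cos(th)+10*np.sin(th)+11*np.sin(th); tz=86+165*np.sin(th)+10*np.cos(th)-8*np.sin(th)
print('start xj,tcp z',cx[0],tz[0]+14); 
for a in zip(th[1:].round(2),-np.diff(cx).round(1),-np.diff(tz).round(1),cx[1:].round(0),tz[1:].round(0)+14): print(*a)
E
```

```text
pos [437.5  10.6 313.5] rot [179.9  20.1 174.5] j [-11.4 -22.4 113.8   2.2  68.6 -96.4] t 27.12 open 0.1 F [ 0.9  0.  -1. ] g 0.0
 shift tool-now mm [-264.4    0.8   84.5] in target frame [-277.3    0.5  -11.5] len 278.0 turn rad [ 0.0007  0.3507 -0.0009] rows>= 2.0
j end [ -8.  27.  60.   0.  94. -93.] max deg/row [0.6 5.5 7.  0.4 4.  0.7] min [-11. -22.  60.   0.  69. -96.] max [ -8.  27. 114.   2.  94. -93.]
start xj,tcp z 147.65916998852595 248.16430439887694
1.72 19.6 -5.4 128.0 254.0
1.6 20.3 -3.0 108.0 257.0
1.48 20.7 -0.6 87.0 257.0
1.35 20.8 1.9 66.0 255.0
1.23 20.5 4.3 46.0 251.0
1.1 20.0 6.6 26.0 244.0
0.98 19.1 8.9 7.0 236.0
0.85 17.9 11.0 -11.0 225.0
0.73 16.5 13.0 -28.0 212.0
0.6 14.7 14.7 -42.0 197.0
0.48 12.8 16.2 -55.0 181.0
0.35 10.7 17.5 -66.0 163.0
0.23 8.4 18.5 -74.0 145.0
0.1 5.9 19.2 -80.0 126.0
```

Request:
apply_moves(
  moves=[0,0,0,0,0.0877,0,0,0,0,0,0,0.0877,0,0,0,0,0,0,0.0877,0,0,0,0,0,0,0.0877,0,0,-0.0277,0,-0.0012,0,0,0,0,-0.0277,0,-0.0012,0,0,0,0,-0.0277,0,-0.0012,0,0,0,0,-0.0277,0,-0.0012,0,0,0,0,-0.0277,0,-0.0012,0,0,0,0,-0.0277,0,-0.0012,0,0,0,0,-0.0277,0,-0.0012,0,0,0,0,-0.0277,0,-0.0012,0,0,0,0,-0.0277,0,-0.0012,0,0,0,0,-0.0277,0,-0.0012,0,0,0,0,0,0,0,0,0,0,0,0,0,0,0,0,0,0],
)

```text
t: 29.12
tool_pos: [712.7, -15.8, 323.7]
tool_rot: [179.9, -0.2, 174.5]
wrist_force: [-0.4, 0.5, -0.0]
opening: -0.0
gripper_force: 0.0
```

```bash
python3 - <<'E'
from seq import *
R=frame(JIG['blue'][1],90,1); P=jw('blue',160,0,249); go(P,R); path(P,R,4)
E
```

```text
pos [712.7 -15.8 323.7] rot [179.9  -0.2 174.5] j [ -8.2  26.7  59.8   0.   93.7 -92.7] t 29.12 open -0.0 F [-0.4  0.5 -0. ] g 0.0
 shift tool-now mm [-1.1  0.6 74.7] in target frame [-0.8  0.7 74.7] len 75.0 turn rad [ 0.0011 -0.004  -0.0008] rows>= 1.0
j end [ -8.  28.  66.   0.  86. -93.] max deg/row [0.  0.6 1.7 0.  2.  0. ] min [ -8.  27.  60.   0.  86. -93.] max [ -8.  28.  66.   0.  94. -93.]
```

Request:
apply_moves(
  moves=[0,0,0.0187,0,0,0,0,0,0,0.0187,0,0,0,0,0,0,0.0187,0,0,0,0,0,0,0.0187,0,0,0,0,0.0122,0,0,0,0,0,0,0.0196,0,-0.0054,0,0,0,0,0.0203,0,-0.003,0,0,0,0,0.0207,0,-0.0006,0,0,0,0,0.0208,0,0.0019,0,0,0,0,0.0205,0,0.0043,0,0,0,0,0.02,0,0.0066,0,0,0,0,0.0191,0,0.0089,0,0,0,0,0.0179,0,0.011,0,0,0,0,0.0165,0,0.013,0,0,0,0,0,0,0,0,0,0,0],
)

```text
t: 31.0
tool_pos: [525.3, 2.4, 212.7]
tool_rot: [179.9, -0.2, 174.5]
wrist_force: [-0.0, -0.4, 0.5]
opening: -0.6
gripper_force: 0.0
```

```bash
python3 - <<'E'
from seq import *
R=frame(JIG['blue'][1],90,1); P=jw('blue',-28,0,212); go(P,R)
s=snap('side','side8')
I=s['pixels']; crop('side8',190,90,290,240,4,'g6')
E
```

```text
pos [525.3   2.4 212.7] rot [179.9  -0.2 174.5] j [ -9.2   7.6  97.2   0.1  75.3 -93.7] t 31.0 open -0.6 F [-0.  -0.4  0.5] g 0.0
 shift tool-now mm [-1.2  0.4  0.7] in target frame [-1.2  0.4  0.7] len 1.0 turn rad [ 0.0011 -0.0031 -0.0008] rows>= 1.0
```

View pics/g6.png

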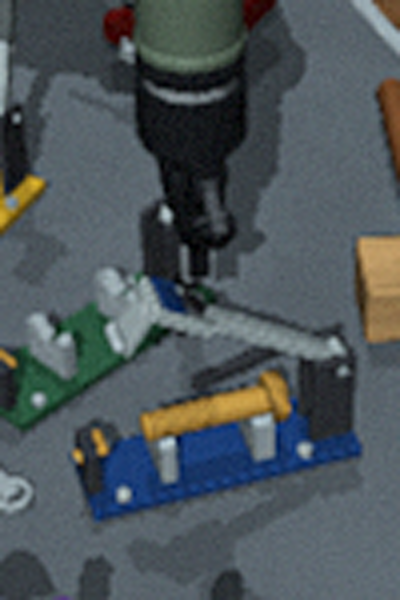

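The leaf has swung down about halfway, with the fingertips on its blue pad at (195,290). Continuing.

Request:
apply_moves(
  moves=[0.0147,0,0.0147,0,0,0,0,0.0128,0,0.0162,0,0,0,0,0.0107,0,0.0175,0,0,0,0,0.0084,0,0.0185,0,0,0,0,0.0059,0,0.0192,0,0,0,0,0.0015,0,0.005,0,0,0,0,0,0,0,0,0,0,0],
)

```text
t: 31.92
tool_pos: [474.4, 7.1, 123.7]
tool_rot: [180.0, 0.1, 174.5]
wrist_force: [0.5, 0.2, 0.0]
opening: -0.0
gripper_force: 0.0
```

Request:
apply_moves(
  moves=[0.0005,0,0.002,0,0,0,0,0,0,0.002,0,0,0,0,0,0,0.002,0,0,0,0,0,0,0,0,0,0,0],
)

```text
t: 32.42
tool_pos: [474.0, 7.2, 118.5]
tool_rot: [180.0, 0.1, 174.5]
wrist_force: [-0.7, -0.9, 5.4]
opening: -0.1
gripper_force: 2.3
```

Request:
apply_moves(
  moves=[0,0,0.002,0,0,0,0,0,0,0.002,0,0,0,0,0,0,0,0,0,0,0],
)

```text
t: 32.8
tool_pos: [473.5, 7.2, 113.7]
tool_rot: [180.0, 0.1, 174.5]
wrist_force: [-0.0, -0.7, 3.1]
opening: -0.2
gripper_force: 1.6
```

Request:
apply_moves(
  moves=[0,0,0.002,0,0,0,0,0,0,0.002,0,0,0,0,0,0,0,0,0,0,0],
)

```text
t: 33.17
tool_pos: [473.1, 7.3, 109.9]
tool_rot: [180.0, 0.0, 174.5]
wrist_force: [-1.9, -0.2, 6.7]
opening: 0.1
gripper_force: 3.6
```

Request:
apply_moves(
  moves=[0,0,0.0015,0,0,0,0,0,0,0.0015,0,0,0,0,0,0,0,0,0,0,0],
)

```text
t: 33.55
tool_pos: [473.2, 7.3, 109.6]
tool_rot: [180.0, -0.0, 174.5]
wrist_force: [-10.4, 1.3, 26.2]
opening: 0.2
gripper_force: 13.0
```

The force dropped and then rose to 26 N on the stop, which fits a click. Lifting off to check.

Request:
apply_moves(
  moves=[0,0,-0.005,0,0,0,0,0,0,-0.01,0,0,0,0,0,0,-0.03,0,0,0,0,0,0,-0.04,0,0,0,0,0,0,-0.05,0,0,0,0,0,0,-0.05,0,0,0,0.03,0,0,-0.02,0,0,0,0.06,0,0,0,0,0,0,0.085],
)

```text
t: 34.55
tool_pos: [473.9, 7.1, 313.1]
tool_rot: [180.0, 0.2, 174.5]
wrist_force: [0.6, -0.2, -0.7]
opening: 54.4
gripper_force: 0.0
```

```bash
python3 - <<'E'
from seq import *
go([0,0,0])
s=snap('side','side9'); t=snap('top','top9')
for nm,c in(('side',s),('top',t)):
  for lab,q in [('pad',leaf('blue',0,165,10)),('bar',leaf('blue',0,60,6)),('end40 y+',leaf('blue',0,140,6,14)),('pad@.1',leaf('blue',.1,165,10)),('bar@1.85',leaf('blue',1.85,100,0))]:
    u,v=w2px(c,q); print(nm,lab,(round(u),round(v)),c['pixels'][round(v)-1:round(v)+2,round(u)-1:round(u)+2].reshape(-1,3).mean(0).round())
# re-measure bolts (positions may be knocked)
def cent(c,lo,hi,box):
    h=cv2.cvtColor(c['pixels'],cv2.COLOR_RGB2HSV); m=cv2.inRange(h,np.array(lo),np.array(hi)); x0,y0,x1,y1=box
    v,u=np.nonzero(m[y0:y1,x0:x1]); return (len(u),u.min()+x0,u.max()+x0,v.min()+y0,v.max()+y0) if len(u) else 0
a=cv2.resize(t['pixels'][200:270,270:350],None,fx=5,fy=5,interpolation=cv2.INTER_CUBIC)
b=cv2.resize(s['pixels'][180:280,190:270],None,fx=5,fy=5,interpolation=cv2.INTER_CUBIC)
A=np.zeros((500,800,3),np.uint8); A[:350,:400]=a; A[:,400:]=b; cv2.imwrite('pics/g7.png',A[...,::-1])
E
```

```text
pos [473.9   7.1 313.1] rot [180.    0.2 174.5] j [ -9.7  -3.6  96.8   0.1  86.6 -94.2] t 34.55 open 54.4 F [ 0.6 -0.2 -0.7] g 0.0
 shift tool-now mm [472.4 -52.6 311. ] in target frame [472.4 -52.6 311. ] len 568.0 turn rad [0. 0. 0.] rows>= 0.0
side pad (222, 187) [ 23.  59. 118.]
side bar (255, 180) [133. 146. 150.]
side end40 y+ (229, 183) [ 97. 107. 111.]
side pad@.1 (222, 183) [ 67.  82. 101.]
side bar@1.85 (283, 152) [191. 154. 102.]
top pad (249, 220) [117. 132. 112.]
top bar (252, 191) [191. 200. 201.]
top end40 y+ (246, 213) [124. 140. 120.]
top pad@.1 (249, 220) [117. 132. 112.]
top bar@1.85 (255, 162) [117. 123. 132.]
```

View pics/g7.png

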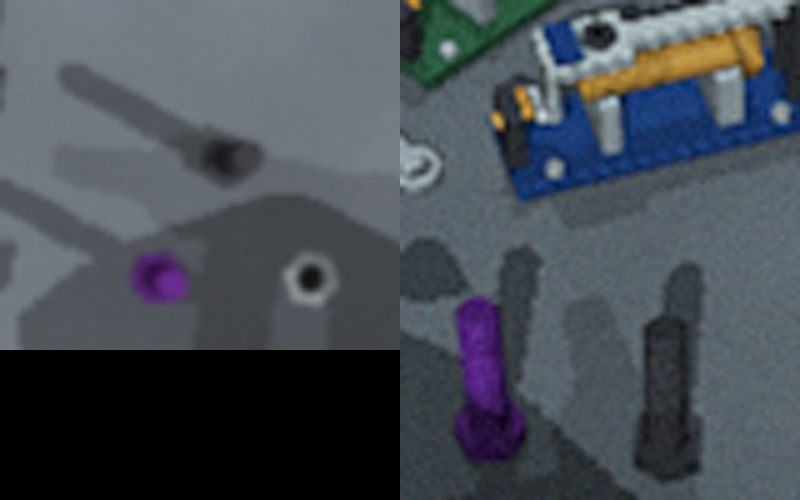

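The blue leaf is shut by itself over the brass bolt. The black bolt is unmoved, tip at (242,157) in the top crop and (668,325) in the side crop. Next the black bolt, approached at azimuth 40° to keep clear of the purple one.

```bash
python3 - <<'E'
from seq import *
for phi in(40,55):
  R=frame(phi,20,-1); z=R.apply([0,0,1]); G=np.array([436.3,-234.5,66])+5*z; P=G-110*z+[0,0,190]
  print(phi,P); go(P,R); path(P,R,20)
  Rv=frame(phi,80,1); go(P,Rv)
E
```

```text
40 [ 360.71613741 -297.92239122  291.91211505]
pos [472.2   7.3 310. ] rot [ 1.799e+02 -1.000e-01  1.745e+02] j [ -9.7  -3.5  97.1   0.1  86.6 -94.2] t 34.65 open 68.6 F [-0.5 -0.3 -0.1] g 0.0
 shift tool-now mm [  81.7 -314.5   17.9] in target frame [-113.3  162.1 -258.5] len 325.0 turn rad [-1.3936  0.582   1.9873] rows>= 14.0
j end [-83.  14. 106.  55. 106. -41.] max deg/row [4.5 1.2 1.  3.8 1.9 4.4] min [-83.  -4.  97.   0.  87. -94.] max [-10.  14. 106.  55. 108. -41.]
pos [472.2   7.3 310. ] rot [ 1.799e+02 -1.000e-01  1.745e+02] j [ -9.7  -3.5  97.1   0.1  86.6 -94.2] t 34.65 open 68.6 F [-0.5 -0.3 -0.1] g 0.0
 shift tool-now mm [  81.7 -314.5   17.9] in target frame [ 280.5 -162.1  -31.1] len 325.0 turn rad [-0.0676 -0.1666 -0.7922] rows>= 5.0
55 [ 379.70651781 -315.32386879  291.91211505]
pos [472.2   7.3 310. ] rot [ 1.799e+02 -1.000e-01  1.745e+02] j [ -9.7  -3.5  97.1   0.1  86.6 -94.2] t 34.65 open 68.6 F [-0.5 -0.3 -0.1] g 0.0
 shift tool-now mm [  61.2 -330.    17.8] in target frame [-125.5  109.3 -292. ] len 336.0 turn rad [-1.2469  0.7246  1.7785] rows>= 13.0
j end [-77.  23.  94.  50. 114. -43.] max deg/row [4.3 1.7 0.4 3.3 2.2 4.3] min [-77.  -4.  93.   0.  87. -94.] max [-10.  23.  97.  50. 114. -43.]
pos [472.2   7.3 310. ] rot [ 1.799e+02 -1.000e-01  1.745e+02] j [ -9.7  -3.5  97.1   0.1  86.6 -94.2] t 34.65 open 68.6 F [-0.5 -0.3 -0.1] g 0.0
 shift tool-now mm [  61.2 -330.    17.8] in target frame [ 315.7 -109.3  -37.3] len 336.0 turn rad [-0.0902 -0.1591 -1.0533] rows>= 6.0
```

Request:
apply_moves(
  moves=[0.0082,-0.0315,0.001,0,0,0,0.085,0.0082,-0.0315,0.001,0,0,0,0.085,0.0082,-0.0315,0.001,0,0,0,0.085,0.0082,-0.0315,0.001,0,0,0,0.085,0.0082,-0.0315,0.001,0,0,0,0.085,0.0082,-0.0315,0.001,0,0,0,0.085,0.0082,-0.0315,0.001,0,0,0,0.085,0.0082,-0.0315,0.001,0,0,0,0.085,0.0082,-0.0315,0.001,0,0,0,0.085,0.0082,-0.0315,0.001,0,0,0,0.085,0,0,0,0,0,0,0.085],
)

```text
t: 36.02
tool_pos: [359.6, -299.1, 298.5]
tool_rot: [179.8, -0.2, 174.3]
wrist_force: [-0.3, 0.3, 0.7]
opening: 84.7
gripper_force: 0.0
```

```bash
python3 - <<'E'
from seq import *
R=frame(40,20,-1); z=R.apply([0,0,1]); G=np.array([436.3,-234.5,66])+5*z; P=G-110*z
go(P+[0,0,190],R); path(tool()[1],R,18); path(P+[0,0,190],R,18)
E
```

```text
pos [ 359.6 -299.1  298.5] rot [179.8  -0.2 174.3] j [ -50.4   -3.6   98.5    0.    85.4 -134.7] t 36.02 open 84.7 F [-0.3  0.3  0.7] g 0.0
 shift tool-now mm [-1.   1.3  6.6] in target frame [-5.6 -0.2  3.8] len 7.0 turn rad [-1.3911  0.5801  1.9836] rows>= 14.0
j end [-83.  13. 106.  55. 107. -40.] max deg/row [2.  2.8 3.  3.5 4.1 5.5] min [ -83.   -4.   88.    0.   85. -135.] max [-50.  16. 106.  55. 113. -40.]
j end [-83.  14. 106.  55. 106. -41.] max deg/row [2.  2.8 3.  3.5 4.1 5.4] min [ -83.   -4.   88.    0.   85. -135.] max [-50.  17. 106.  55. 112. -41.]
```

Request:
apply_moves(
  moves=[0,0,0,-0.0773,0.0322,0.1102,0.085,0,0,0,-0.0773,0.0322,0.1102,0.085,0,0,0,-0.0773,0.0322,0.1102,0.085,0,0,0,-0.0773,0.0322,0.1102,0.085,0,0,0,-0.0773,0.0322,0.1102,0.085,0,0,0,-0.0773,0.0322,0.1102,0.085,0,0,0,-0.0773,0.0322,0.1102,0.085,0,0,0,-0.0773,0.0322,0.1102,0.085,0,0,0,-0.0773,0.0322,0.1102,0.085,0,0,0,-0.0773,0.0322,0.1102,0.085,0,0,0,-0.0773,0.0322,0.1102,0.085,0,0,0,-0.0773,0.0322,0.1102,0.085,0,0,0,-0.0773,0.0322,0.1102,0.085,0,0,0,-0.0773,0.0322,0.1102,0.085,0,0,0,-0.0773,0.0322,0.1102,0.085,0,0,0,-0.0773,0.0322,0.1102,0.085,0,0,0,-0.0773,0.0322,0.1102,0.085,0,0,0,-0.0773,0.0322,0.1102,0.085,0,0,0,0,0,0,0.085],
)

```text
t: 38.4
tool_pos: [360.9, -296.6, 299.9]
tool_rot: [179.7, -70.1, 40.5]
wrist_force: [0.1, 0.0, -0.6]
opening: 84.8
gripper_force: 0.0
```

```bash
python3 - <<'E'
from seq import *
R=frame(40,20,-1); z=R.apply([0,0,1]); G=np.array([436.3,-234.5,66])+5*z; P=G-110*z
go(P,R); path(P,R,10)
E
```

```text
pos [ 360.9 -296.6  299.9] rot [179.7 -70.1  40.5] j [-83.2  12.9 106.   55.1 106.8 -40.3] t 38.4 open 84.8 F [ 0.1  0.  -0.6] g 0.0
 shift tool-now mm [-186.5    0.5   66.3] in target frame [-186.4    0.9   66.7] len 198.0 turn rad [-0.003  -0.0023  0.003 ] rows>= 1.0
j end [-83.  35. 107.  52.  93. -59.] max deg/row [0.1 2.5 0.6 0.6 1.4 2.1] min [-83.  13. 106.  52.  93. -59.] max [-83.  35. 108.  55. 107. -40.]
```

Request:
apply_moves(
  moves=[-0.0233,0.0001,0.0083,0,0,0,0.085,-0.0233,0.0001,0.0083,0,0,0,0.085,-0.0233,0.0001,0.0083,0,0,0,0.085,-0.0233,0.0001,0.0083,0,0,0,0.085,-0.0233,0.0001,0.0083,0,0,0,0.085,-0.0233,0.0001,0.0083,0,0,0,0.085,-0.0233,0.0001,0.0083,0,0,0,0.085,-0.0233,0.0001,0.0083,0,0,0,0.085,0,0,0,0,0,0,0.085,0,0,0,0,0,0,0.085],
)

```text
t: 39.65
tool_pos: [361.7, -300.9, 103.7]
tool_rot: [178.9, -70.0, 41.3]
wrist_force: [-1.1, -0.9, 0.2]
opening: 85.1
gripper_force: 0.0
```

```bash
python3 - <<'E'
from seq import *
R=frame(40,20,-1); z=R.apply([0,0,1]); G=np.array([436.3,-234.5,66])+5*z
go(G,R); path(G,R,10)
s=snap('side','side10'); t=snap('top','top10')
for nm,old,p,w in(('side10','side9',[436.3,-234.5,100],7),('top10','top9',[436.3,-234.5,100],7)):
    a=load(nm)['pixels'].mean(2); b=load(old)['pixels'].mean(2); u,v=w2px(load(nm),p).round().astype(int)
    T=b[v-w:v+w+1,u-w:u+w+1].astype(np.float32); S=a[v-25:v+26,u-25:u+26].astype(np.float32)
    r=cv2.matchTemplate(S,T,cv2.TM_CCOEFF_NORMED); _,m,_,l=cv2.minMaxLoc(r); print(nm,(u,v),'match',m,'shift',l[0]-(25-w),l[1]-(25-w), 'at0',r[25-w,25-w])
E
```

```text
pos [ 361.7 -300.9  103.7] rot [178.9 -70.   41.3] j [-83.2  34.8 106.6  51.9  93.1 -58.9] t 39.65 open 85.1 F [-1.1 -0.9  0.2] g 0.0
 shift tool-now mm [ -1.3  -2.7 111.7] in target frame [ -1.3  -2.9 111.7] len 112.0 turn rad [-0.002  -0.0004  0.0075] rows>= 1.0
j end [-72.  38. 111.  61.  84. -61.] max deg/row [1.2 0.4 0.6 1.  1.  0.3] min [-83.  35. 107.  52.  84. -61.] max [-72.  38. 111.  61.  93. -59.]
side10 (np.int64(243), np.int64(248)) match 0.9583631157875061 shift 0 0 at0 0.9583631
top10 (np.int64(319), np.int64(231)) match 0.8722406625747681 shift 0 0 at0 0.87224066
```

Request:
apply_moves(
  moves=[0,-0.0004,0.0223,0,0,0.001,0.085,0,-0.0004,0.0223,0,0,0.001,0.085,0,-0.0004,0.0223,0,0,0.001,0.085,0,-0.0004,0.0223,0,0,0.001,0.085,0,-0.0004,0.0223,0,0,0.001,0.085,0,0,0,0,0,0,0.085,0,0,0,0,0,0,0.085],
)

```text
t: 40.62
tool_pos: [440.3, -231.3, 65.1]
tool_rot: [179.9, -70.0, 40.2]
wrist_force: [-0.7, 0.8, 0.1]
opening: 84.8
gripper_force: 0.0
```

```bash
python3 - <<'E'
from seq import *
R=frame(40,20,-1); z=R.apply([0,0,1]); G=np.array([436.3,-234.5,66])+5*z
go(G,R)
E
```

```text
pos [ 440.3 -231.3   65.1] rot [179.9 -70.   40.2] j [-72.2  37.8 110.4  60.9  84.2 -60.6] t 40.62 open 84.8 F [-0.7  0.8  0.1] g 0.0
 shift tool-now mm [-0.9 -0.1 -0.1] in target frame [-0.9 -0.1 -0.1] len 1.0 turn rad [-0.0019 -0.0003  0.001 ] rows>= 1.0
```

Request:
apply_moves(
  moves=[0,0,0,0,0,0,0.06,0,0,0,0,0,0,0.04,0,0,0,0,0,0,0.03,0,0,0,0,0,0,0.02,0,0,0,0,0,0,0.015,0,0,0,0,0,0,0.015,0,0,0,0,0,0,0.015,0,0,0,0,0,0,0.015],
  newtons=80,
)

```text
t: 41.62
tool_pos: [440.1, -231.8, 65.2]
tool_rot: [179.9, -70.0, 40.2]
wrist_force: [-2.3, 0.3, 2.0]
opening: 21.6
gripper_force: 77.9
```

Request:
apply_moves(
  moves=[0.006,0,-0.0021,0,0,0,0.015,0.012,0,-0.0044,0,0,0,0.015,0.02,0,-0.0073,0,0,0,0.015,0.03,0,-0.011,0,0,0,0.015,0.03,0,-0.011,0,0,0,0.015,0.03,0,-0.011,0,0,0,0.015,0.03,0,-0.011,0,0,0,0.015,0.03,0,-0.011,0,0,0,0.015,0.03,0,-0.011,0,0,0,0.015,0,0,0,0,0,0,0.015],
)

```text
t: 42.88
tool_pos: [439.9, -232.3, 299.0]
tool_rot: [179.0, -69.8, 41.0]
wrist_force: [-0.7, 0.2, -4.2]
opening: 21.9
gripper_force: 78.3
```

```bash
python3 - <<'E'
from seq import *
a=JIG['green'][1]; R=frame(a,70,1); z=R.apply([0,0,1]); P=jw('green',-18,0,55)+5*z
print(P); go(P+[0,0,210],R); path(P+[0,0,210],R,18); path(tool()[1],R,18)
E
```

```text
[495.49712007 162.89986908  50.3015369 ]
pos [ 439.9 -232.3  299. ] rot [179.  -69.8  41. ] j [-72.3   9.4 110.2  61.3  98.  -36. ] t 42.88 open 21.9 F [-0.7  0.2 -4.2] g 78.3
 shift tool-now mm [  67.5 -266.7  291.7] in target frame [-172.3  346.9  103.9] len 401.0 turn rad [ 1.2199 -0.3257 -2.6216] rows>= 16.0
j end [   5.   -8.  109.    6.   60. -108.] max deg/row [5.7 1.7 0.3 5.7 3.7 7.3] min [ -72.   -8.  109.    6.   60. -108.] max [  5.   9. 110.  61.  99. -36.]
no ik at 18
```

```bash
python3 - <<'E'
from seq import *
a=JIG['green'][1]; R=frame(a,70,1); 
for f in(.5,.8):
    m=np.array([440+55*f,-232+395*f,299]); print(m); go(m); path(m,tool()[2],8)
    s,p,R0=tool(); r=ik(m,R0,j0=np.array(s['joints']),n=1); q=r[0]; rv=(R0.inv()*R).as_rotvec(); Q=[q]
    for k in range(1,19):
        r=ik(m,R0*Ro.from_rotvec(rv*k/18),j0=Q[-1],n=1)
        if not r: print('fail',k); break
        Q.append(r[0])
    print(np.min(Q,0).round(),np.max(Q,0).round(),np.abs(np.diff(Q,axis=0)).max(0).round(1))
E
```

```text
[467.5 -34.5 299. ]
pos [ 439.9 -232.3  299. ] rot [179.  -69.8  41. ] j [-72.3   9.4 110.2  61.3  98.  -36. ] t 42.88 open 21.9 F [-0.7  0.2 -4.2] g 78.3
 shift tool-now mm [  51.9 -133.5  139.2] in target frame [  51.9 -133.5  139.2] len 200.0 turn rad [0. 0. 0.] rows>= 0.0
j end [-56.  -8. 128.  70.  85. -30.] max deg/row [2.8 2.3 2.7 1.3 2.2 1.2] min [-72.  -8. 110.  61.  85. -36.] max [-56.   9. 128.  70.  98. -30.]
[ -56.  -15.  105.   15.   71. -139.] [-24.  -1. 128.  70.  93. -30.] [2.1 2.2 2.8 3.3 3.6 7.3]
[484.  84. 299.]
pos [ 439.9 -232.3  299. ] rot [179.  -69.8  41. ] j [-72.3   9.4 110.2  61.3  98.  -36. ] t 42.88 open 21.9 F [-0.7  0.2 -4.2] g 78.3
 shift tool-now mm [  83.  -213.5  222.5] in target frame [  83.  -213.5  222.5] len 319.0 turn rad [0. 0. 0.] rows>= 0.0
j end [-38. -16. 134.  77.  70. -24.] max deg/row [6.9 3.7 4.3 2.7 5.7 2.2] min [-72. -16. 110.  61.  70. -36.] max [-38.   9. 134.  77.  98. -24.]
[ -38.  -16.  107.   10.   67. -120.] [ -6.  -6. 134.  77.  83. -24.] [2.5 2.4 2.8 4.  3.2 7.3]
```

Request:
apply_moves(
  moves=[0.0074,-0.0191,0.0199,0,0,0,0.015,0.0074,-0.0191,0.0199,0,0,0,0.015,0.0074,-0.0191,0.0199,0,0,0,0.015,0.0074,-0.0191,0.0199,0,0,0,0.015,0.0074,-0.0191,0.0199,0,0,0,0.015,0.0074,-0.0191,0.0199,0,0,0,0.015,0.0074,-0.0191,0.0199,0,0,0,0.015,0,0,0,0,0,0,0.015],
)

```text
t: 43.88
tool_pos: [465.8, -30.7, 295.8]
tool_rot: [-179.3, -69.9, 39.6]
wrist_force: [0.2, -0.8, -3.9]
opening: 21.8
gripper_force: 78.7
```

Request:
apply_moves(
  moves=[0,0,0,0.0678,-0.0181,-0.1456,0.015,0,0,0,0.0678,-0.0181,-0.1456,0.015,0,0,0,0.0678,-0.0181,-0.1456,0.015,0,0,0,0.0678,-0.0181,-0.1456,0.015,0,0,0,0.0678,-0.0181,-0.1456,0.015,0,0,0,0.0678,-0.0181,-0.1456,0.015,0,0,0,0.0678,-0.0181,-0.1456,0.015,0,0,0,0.0678,-0.0181,-0.1456,0.015,0,0,0,0.0678,-0.0181,-0.1456,0.015,0,0,0,0.0678,-0.0181,-0.1456,0.015,0,0,0,0.0678,-0.0181,-0.1456,0.015,0,0,0,0.0678,-0.0181,-0.1456,0.015,0,0,0,0.0678,-0.0181,-0.1456,0.015,0,0,0,0.0678,-0.0181,-0.1456,0.015,0,0,0,0.0678,-0.0181,-0.1456,0.015,0,0,0,0.0678,-0.0181,-0.1456,0.015,0,0,0,0.0678,-0.0181,-0.1456,0.015,0,0,0,0.0678,-0.0181,-0.1456,0.015,0,0,0,0,0,0,0.015],
)

```text
t: 46.25
tool_pos: [465.9, -32.9, 296.3]
tool_rot: [179.3, 19.8, -158.6]
wrist_force: [0.4, -0.2, -3.7]
opening: 21.6
gripper_force: 78.9
```

```bash
python3 - <<'E'
from seq import *
a=JIG['green'][1]; R=frame(a,70,1); z=R.apply([0,0,1]); P=jw('green',-18,0,55)+5*z
go(P+[0,0,210],R); path(P+[0,0,210],R,10)
E
```

```text
pos [465.9 -32.9 296.3] rot [ 179.3   19.8 -158.6] j [ -24.3  -15.2  110.7   15.3   71.5 -139.1] t 46.25 open 21.6 F [ 0.4 -0.2 -3.7] g 78.9
 shift tool-now mm [-80.9 170.8  69.5] in target frame [-81.4 171.1  68. ] len 201.0 turn rad [ 0.0099 -0.0028 -0.0044] rows>= 1.0
j end [   5.   -8.  109.    6.   60. -108.] max deg/row [3.1 1.3 0.7 1.  1.3 3.1] min [ -24.  -15.  109.    6.   60. -139.] max [   5.   -8.  111.   15.   71. -108.]
```

Request:
apply_moves(
  moves=[-0.0102,0.0214,0.0085,0.0012,0,-0.0005,0.015,-0.0102,0.0214,0.0085,0.0012,0,-0.0005,0.015,-0.0102,0.0214,0.0085,0.0012,0,-0.0005,0.015,-0.0102,0.0214,0.0085,0.0012,0,-0.0005,0.015,-0.0102,0.0214,0.0085,0.0012,0,-0.0005,0.015,-0.0102,0.0214,0.0085,0.0012,0,-0.0005,0.015,-0.0102,0.0214,0.0085,0.0012,0,-0.0005,0.015,-0.0102,0.0214,0.0085,0.0012,0,-0.0005,0.015,0,0,0,0,0,0,0.015],
)

```text
t: 47.38
tool_pos: [496.3, 162.9, 260.4]
tool_rot: [-180.0, 19.7, -158.4]
wrist_force: [1.1, 0.2, -4.1]
opening: 21.3
gripper_force: 79.2
```

Request:
apply_moves(
  moves=[0.0067,0,0.0177,0,0,0,0.015,0.0067,0,0.0177,0,0,0,0.015,0.0067,0,0.0177,0,0,0,0.015,0.0067,0,0.0177,0,0,0,0.015,0.0067,0,0.0177,0,0,0,0.015,0.0067,0,0.0177,0,0,0,0.015,0.0067,0,0.0177,0,0,0,0.015,0.0067,0,0.0177,0,0,0,0.015,0,0,0,0,0,0,0.015,0,0,0,0,0,0,0.015],
)

```text
t: 48.62
tool_pos: [496.4, 160.2, 111.6]
tool_rot: [-179.8, 20.0, -158.4]
wrist_force: [0.8, 0.9, -3.8]
opening: 21.7
gripper_force: 79.3
```

```bash
python3 - <<'E'
from seq import *
a=JIG['green'][1]; R=frame(a,70,1); z=R.apply([0,0,1]); P=jw('green',-18,0,55)+5*z
go(P,R); path(P,R,10)
c=snap('top','top11'); s=snap('side','side11')
p=tool()[1]-5*z; e=jw('green',1,0,0)-jw('green',0,0,0)
u0,v0=(w2px(c,p)-[40,50]).round().astype(int); u1,v1=(w2px(s,p)-[40,50]).round().astype(int)
A=c['pixels'][v0:v0+100,u0:u0+80]; B=s['pixels'][v1:v1+100,u1:u1+80]
I=cv2.resize(np.hstack([A,B]),None,fx=5,fy=5,interpolation=cv2.INTER_CUBIC); I=cv2.convertScaleAbs(I,alpha=1.5,beta=10); cv2.imwrite('pics/g8.png',I[...,::-1])
for n,q in(('head',p+66*e),('underhead',p+51*e),('tip',p-49*e),('rest-61',jw('green',-61,0,54)),('rest9',jw('green',9,0,54)),('rest25',jw('green',25,0,54))):
    print(n,((w2px(c,q)-[u0,v0])*5).round(),((w2px(s,q)-[u1,v1])*5+[400,0]).round())
E
```

```text
pos [496.4 160.2 111.6] rot [-179.8   20.  -158.4] j [   5.2    4.1  117.4    8.4   39.5 -111.9] t 48.62 open 21.7 F [ 0.8  0.9 -3.8] g 79.3
 shift tool-now mm [20.8  3.1 57.7] in target frame [20.8  2.8 57.7] len 61.0 turn rad [-0.0043  0.0006 -0.0007] rows>= 1.0
j end [   5.   11.  119.   11.   31. -115.] max deg/row [0.  0.8 0.2 0.3 0.9 0.3] min [   5.    4.  117.    8.   31. -115.] max [   5.   11.  119.   11.   39. -112.]
head [167. 160.] [675. 204.]
underhead [174. 180.] [659. 214.]
tip [224. 315.] [543. 286.]
rest-61 [229. 312.] [555. 353.]
rest9 [195. 221.] [634. 302.]
rest25 [187. 201.] [651. 291.]
```

View pics/g8.png

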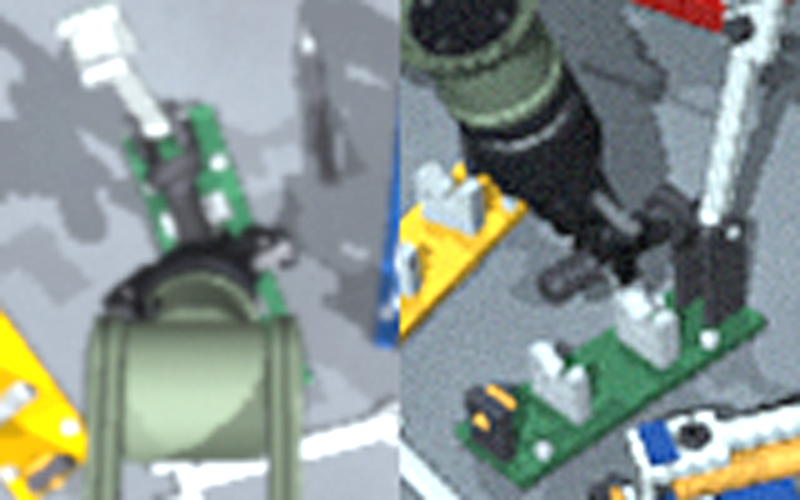

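The black bolt is level in the grip, tip (553,283) and head (675,208) against a predicted slope within 1°, and it is above the green rests. Lowering in steps as before.

Request:
apply_moves(
  moves=[0.0041,0.0004,0.0113,0,0,0,0.015,0.0041,0.0004,0.0113,0,0,0,0.015,0.0041,0.0004,0.0113,0,0,0,0.015,0.0041,0.0004,0.0113,0,0,0,0.015,0.0014,0,0.004,0,0,0,0.015,0,0,0,0,0,0,0.015,0,0,0,0,0,0,0.015],
)

```text
t: 49.6
tool_pos: [495.9, 162.1, 59.3]
tool_rot: [-179.7, 20.1, -158.3]
wrist_force: [0.1, -0.2, -3.7]
opening: 21.9
gripper_force: 79.3
```

Request:
apply_moves(
  moves=[0.0005,0,0.0014,0,0,0,0.015,0.0005,0,0.0014,0,0,0,0.015,0,0,0,0,0,0,0.015],
)

```text
t: 49.98
tool_pos: [495.2, 162.1, 55.8]
tool_rot: [-179.8, 20.0, -158.3]
wrist_force: [-0.2, -0.3, -4.2]
opening: 21.8
gripper_force: 79.3
```

Request:
apply_moves(
  moves=[0.0004,0,0.0011,0,0,0,0.015,0.0004,0,0.0011,0,0,0,0.015,0,0,0,0,0,0,0.015],
)

```text
t: 50.35
tool_pos: [495.2, 162.1, 53.4]
tool_rot: [-179.8, 20.0, -158.3]
wrist_force: [0.3, 0.1, -4.0]
opening: 22.0
gripper_force: 79.3
```

Request:
apply_moves(
  moves=[0.0004,0,0.0011,0,0,0,0.015,0.0003,0,0.0009,0,0,0,0.015,0,0,0,0,0,0,0.015],
)

```text
t: 50.72
tool_pos: [495.6, 162.3, 51.8]
tool_rot: [-179.7, 20.1, -158.3]
wrist_force: [-1.1, 0.8, -0.5]
opening: 21.7
gripper_force: 79.8
```

Request:
apply_moves(
  moves=[0.0003,0,0.0009,0,0,0,0.015,0.0002,0,0.0005,0,0,0,0.015,0,0,0,0,0,0,0.015],
)

```text
t: 51.1
tool_pos: [495.8, 162.5, 51.4]
tool_rot: [-179.7, 20.1, -158.2]
wrist_force: [-8.7, 0.3, 12.1]
opening: 22.1
gripper_force: 81.2
```

Request:
apply_moves(
  moves=[-0.0003,0.0006,-0.0008,0,0,0,0.015,0,0,0,0,0,0,0.03,0,0,0,0,0,0,0.03,0,0,0,0,0,0,0.03,0,0,0,0,0,0,0.03],
)

```text
t: 51.72
tool_pos: [495.3, 162.6, 50.8]
tool_rot: [-179.7, 20.0, -158.3]
wrist_force: [-0.0, 0.3, 0.2]
opening: 30.1
gripper_force: 0.0
```

Request:
apply_moves(
  moves=[0,0,0,0,0,0,0.015,0,0,0,0,0,0,0.015,0,0,0,0,0,0,0.015,0,0,0,0,0,0,0.015],
  newtons=40,
)

```text
t: 52.22
tool_pos: [495.3, 162.5, 50.9]
tool_rot: [-179.7, 20.0, -158.3]
wrist_force: [-0.5, -1.8, 2.3]
opening: 23.0
gripper_force: 39.0
```

Request:
apply_moves(
  moves=[0.0019,0,-0.0007,0,0,0,0.015,0.0019,0,-0.0007,0,0,0,0.015,0,0,0,0,0,0,0.015],
)

```text
t: 52.6
tool_pos: [491.6, 161.1, 50.9]
tool_rot: [-179.7, 20.1, -158.3]
wrist_force: [1.1, -0.0, -1.1]
opening: 22.9
gripper_force: 39.3
```

Request:
apply_moves(
  moves=[0.0014,0,-0.0005,0,0,0,0.015,0.0014,0,-0.0005,0,0,0,0.015,0,0,0,0,0,0,0.015],
)

```text
t: 52.98
tool_pos: [488.7, 160.0, 50.9]
tool_rot: [-179.7, 20.0, -158.3]
wrist_force: [1.8, -1.0, 0.5]
opening: 22.6
gripper_force: 39.3
```

Request:
apply_moves(
  moves=[0.0009,0,-0.0003,0,0,0,0.015,0.0009,0,-0.0003,0,0,0,0.015,0,0,0,0,0,0,0.015],
)

```text
t: 53.35
tool_pos: [487.1, 159.3, 50.9]
tool_rot: [-179.7, 20.1, -158.3]
wrist_force: [2.8, -0.5, 0.4]
opening: 22.6
gripper_force: 39.3
```

Request:
apply_moves(
  moves=[0.0009,0,-0.0003,0,0,0,0.015,0.0009,0,-0.0003,0,0,0,0.015,0,0,0,0,0,0,0.015],
)

```text
t: 53.72
tool_pos: [486.9, 159.2, 51.3]
tool_rot: [-179.7, 20.2, -158.3]
wrist_force: [9.3, 4.7, -7.4]
opening: 22.5
gripper_force: 39.7
```

Request:
apply_moves(
  moves=[0.0009,0,-0.0003,0,0,0,0.015,0.0009,0,-0.0003,0,0,0,0.015,0,0,0,0,0,0,0.015],
)

```text
t: 54.1
tool_pos: [487.0, 159.1, 52.0]
tool_rot: [-179.7, 20.5, -158.3]
wrist_force: [17.0, 9.2, -13.6]
opening: 22.8
gripper_force: 40.1
```

It came to a firm stop with the force rising. I'll level, release, re-grip lightly and confirm.

Request:
apply_moves(
  moves=[0.0008,0,0.0022,0,0,0,0.015,0,0,0,0,0,0,0.015,0,0,0,0,0,0,0.032,0,0,0,0,0,0,0.032,0,0,0,0,0,0,0.032],
)

```text
t: 54.72
tool_pos: [482.0, 157.8, 47.4]
tool_rot: [-179.8, 19.9, -158.3]
wrist_force: [0.0, -0.2, 0.3]
opening: 32.1
gripper_force: 0.0
```

Request:
apply_moves(
  moves=[-0.0024,0,-0.0007,0,0,0,0.032,-0.0009,0,0.0003,0,0,0,0.032,0,0,0,0,0,0,0.015,0,0,0,0,0,0,0.015,0,0,0,0,0,0,0.015,0,0,0,0,0,0,0.015],
  newtons=25,
)

```text
t: 55.48
tool_pos: [486.4, 159.0, 50.0]
tool_rot: [-179.7, 20.1, -158.3]
wrist_force: [0.4, -0.9, 1.3]
opening: 23.3
gripper_force: 24.5
```

Request:
apply_moves(
  moves=[0.0019,0,-0.0007,0,0,0,0.015,0.0014,0,-0.0005,0,0,0,0.015,0,0,0,0,0,0,0.015],
)

```text
t: 55.85
tool_pos: [486.4, 158.6, 51.3]
tool_rot: [-179.7, 20.5, -158.3]
wrist_force: [11.3, 7.3, -10.6]
opening: 23.2
gripper_force: 25.5
```

Request:
apply_moves(
  moves=[0,0,0,0,0,0,0.04,0,0,0,0,0,0,0.045,0,0,0,0,0,0,0.045,0,0,-0.01,0,0,0,0.045,0,0,-0.02,0,0,0,0.045,0,0,-0.03,0,0,0,0.045,0,0,-0.04,0,0,0,0.03,0,0,-0.05,0,0,0,0.02,0,0,-0.05,0,0,0,0.01,0,0,-0.05,0,0,0,0,-0.01,0,-0.03,0,0,0,0,0,0,0,0,0,0,0],
)

```text
t: 57.35
tool_pos: [403.3, 126.8, 320.5]
tool_rot: [-179.6, 20.5, -158.2]
wrist_force: [-0.1, 0.8, -0.5]
opening: -0.1
gripper_force: 0.0
```

```bash
python3 - <<'E'
from seq import *
c=load('top11'); a=JIG['green'][1]; R=frame(a,70,1); z=R.apply([0,0,1])
p=np.array([496.4,160.2,111.6])-5*z; u0,v0=(w2px(c,p)-[40,50]).round().astype(int)
for th in(1.57,1.7,1.85): print(th,[((w2px(c,leaf('green',th,r,h,y))-[u0,v0])*5).round(0).tolist() for r,h,y in((180,6,0),(180,-6,0),(125,-6,20),(180,6,20),(180,6,-20))])
R=frame(a,90,1); P=jw('green',160,0,325); go(P,R); path(P,R,10)
t=snap('top','top12'); s=snap('side','side12')
for nm,c in(('side',s),('top',t)):
  for x in(-110,-90,-80,-70,-40,-15,15,30,38,44,52):
    u,v=w2px(c,jw('green',x,0,62)); print(nm,x,c['pixels'][round(v)-1:round(v)+2,round(u)-1:round(u)+2].reshape(-1,3).mean(0).round().astype(int),end=' ')
  print()
E
```

```text
1.57 [[106.0, 78.0], [112.0, 96.0], [98.0, 118.0], [76.0, 90.0], [136.0, 67.0]]
1.7 [[94.0, 45.0], [100.0, 62.0], [90.0, 95.0], [64.0, 56.0], [124.0, 33.0]]
1.85 [[81.0, 8.0], [87.0, 24.0], [81.0, 70.0], [52.0, 19.0], [111.0, -3.0]]
pos [403.3 126.8 320.5] rot [-179.6   20.5 -158.2] j [   0.7  -25.4  114.9    7.2   71.2 -112.2] t 57.35 open -0.1 F [-0.1  0.8 -0.5] g 0.0
 shift tool-now mm [-259.5   -0.3   92. ] in target frame [-275.3   -0.4   -4.5] len 275.0 turn rad [-0.0072  0.3573  0.0005] rows>= 2.0
j end [  12.   24.   63.    0.   93. -100.] max deg/row [2.2 5.7 6.7 1.4 3.8 2.4] min [   1.  -25.   63.    0.   71. -112.] max [  12.   24.  115.    7.   93. -100.]
side -110 [92 93 89] side -90 [ 92 103 112] side -80 [67 74 79] side -70 [51 55 61] side -40 [52 56 62] side -15 [48 52 57] side 15 [51 55 61] side 30 [39 43 48] side 38 [47 51 56] side 44 [44 48 53] side 52 [30 32 35] 
top -110 [20 22 25] top -90 [ 48 103  73] top -80 [53 97 75] top -70 [62 70 72] top -40 [60 60 66] top -15 [66 66 72] top 15 [70 70 77] top 30 [65 66 71] top 38 [65 69 72] top 44 [41 68 55] top 52 [40 86 61]
```

The pixel samples show the dark shank and head from x ≈ -75 to 40 in the green jig, and the leaf is at 1.85 rad. Same leaf push as before.

Request:
apply_moves(
  moves=[0,0,0,-0.0018,0.0893,0,0,0,0,0,-0.0018,0.0893,0,0,0,0,0,-0.0018,0.0893,0,0,0,0,0,-0.0018,0.0893,0,0,-0.0276,0,-0.0005,0,0,0,0,-0.0276,0,-0.0005,0,0,0,0,-0.0276,0,-0.0005,0,0,0,0,-0.0276,0,-0.0005,0,0,0,0,-0.0276,0,-0.0005,0,0,0,0,-0.0276,0,-0.0005,0,0,0,0,-0.0276,0,-0.0005,0,0,0,0,-0.0276,0,-0.0005,0,0,0,0,-0.0276,0,-0.0005,0,0,0,0,-0.0276,0,-0.0005,0,0,0,0,0,0,0,0,0,0,0,0,0,0,0,0,0,0],
)

```text
t: 59.45
tool_pos: [657.4, 228.7, 316.9]
tool_rot: [179.8, -0.7, -158.3]
wrist_force: [0.2, 0.3, -0.5]
opening: -0.2
gripper_force: 0.0
```

```bash
python3 - <<'E'
from seq import *
R=frame(JIG['green'][1],90,1); P=jw('green',160,0,249); go(P,R); path(P,R,4)
E
```

```text
pos [657.4 228.7 316.9] rot [ 179.8   -0.7 -158.3] j [ 12.   24.9  63.1   0.1  92.7 -99.7] t 59.45 open -0.2 F [ 0.2  0.3 -0.5] g 0.0
 shift tool-now mm [-2.4 -1.7 67.9] in target frame [-1.6 -1.4 67.9] len 68.0 turn rad [ 0.0036 -0.0121  0.0009] rows>= 1.0
j end [  12.   26.   69.    0.   85. -100.] max deg/row [0.  0.5 1.6 0.  2.  0. ] min [  12.   25.   63.    0.   85. -100.] max [  12.   26.   69.    0.   93. -100.]
```

Request:
apply_moves(
  moves=[-0.0005,-0.0004,0.017,0.0009,-0.003,0,0,-0.0005,-0.0004,0.017,0.0009,-0.003,0,0,-0.0005,-0.0004,0.017,0.0009,-0.003,0,0,0,0,0.017,0,-0.003,0,0,0.0122,0,0,0,0,0,0,0.0196,0,-0.0054,0,0,0,0,0.0203,0,-0.003,0,0,0,0,0.0207,0,-0.0006,0,0,0,0,0.0208,0,0.0019,0,0,0,0,0.0205,0,0.0043,0,0,0,0,0.02,0,0.0066,0,0,0,0,0.0191,0,0.0089,0,0,0,0,0.0179,0,0.011,0,0,0,0,0.0165,0,0.013,0,0,0,0,0,0,0,0,0,0,0],
)

```text
t: 61.32
tool_pos: [484.3, 158.7, 213.3]
tool_rot: [180.0, 0.2, -158.3]
wrist_force: [-0.1, 0.4, 0.1]
opening: -0.2
gripper_force: 0.0
```

```bash
python3 - <<'E'
from seq import *
R=frame(JIG['green'][1],90,1); P=jw('green',-28,0,212); go(P,R)
s=snap('side','side13')
for th in(.6,.73,1.85):
    for r in (60,100): 
        u,v=w2px(s,leaf('green',th,r,0)); print(th,r,s['pixels'][round(v)-1:round(v)+2,round(u)-1:round(u)+2].reshape(-1,3).mean(0).round())
E
```

```text
pos [484.3 158.7 213.3] rot [ 180.     0.2 -158.3] j [ 8.400e+00  5.500e+00  9.960e+01  1.000e-01  7.480e+01 -1.033e+02] t 61.33 open -0.2 F [-0.1  0.4  0.1] g 0.0
 shift tool-now mm [-0.2 -0.3  1.3] in target frame [-0.3 -0.3  1.3] len 1.0 turn rad [0.0006 0.0028 0.0006] rows>= 1.0
0.6 60 [100. 112. 114.]
0.6 100 [ 96. 105. 108.]
0.73 60 [ 94. 105. 110.]
0.73 100 [ 83.  92. 100.]
1.85 60 [ 90. 101. 108.]
1.85 100 [75. 83. 89.]
```

Request:
apply_moves(
  moves=[0.0147,0,0.0147,0,0,0,0,0.0128,0,0.0162,0,0,0,0,0.0107,0,0.0175,0,0,0,0,0.0084,0,0.0185,0,0,0,0,0.0059,0,0.0192,0,0,0,0,0.0015,0,0.005,0,0,0,0,0,0,0,0,0,0,0],
)

```text
t: 62.25
tool_pos: [437.1, 139.5, 123.0]
tool_rot: [-180.0, 0.3, -158.3]
wrist_force: [-1.0, -0.3, -0.2]
opening: -0.2
gripper_force: 0.0
```

Request:
apply_moves(
  moves=[0.0005,0,0.002,0,0,0,0,0,0,0.002,0,0,0,0,0,0,0.002,0,0,0,0,0,0,0,0,0,0,0],
)

```text
t: 62.75
tool_pos: [436.8, 139.2, 117.5]
tool_rot: [-180.0, 0.4, -158.3]
wrist_force: [-0.9, -0.5, 5.2]
opening: 0.1
gripper_force: 2.4
```

Request:
apply_moves(
  moves=[0,0,0.002,0,0,0,0,0,0,0.002,0,0,0,0,0,0,0,0,0,0,0],
)

```text
t: 63.12
tool_pos: [436.3, 139.1, 112.5]
tool_rot: [-180.0, 0.3, -158.3]
wrist_force: [0.9, -2.5, 2.7]
opening: -0.1
gripper_force: 1.1
```

Request:
apply_moves(
  moves=[0,0,0.002,0,0,0,0,0,0,0.0015,0,0,0,0,0,0,0,0,0,0,0],
)

```text
t: 63.5
tool_pos: [435.9, 139.2, 109.8]
tool_rot: [180.0, 0.2, -158.3]
wrist_force: [-3.3, -1.1, 10.2]
opening: 0.0
gripper_force: 5.2
```

Request:
apply_moves(
  moves=[0,0,0.0015,0,0,0,0,0,0,0.0005,0,0,0,0,0,0,0,0,0,0,0],
)

```text
t: 63.88
tool_pos: [436.0, 139.2, 109.6]
tool_rot: [180.0, 0.2, -158.3]
wrist_force: [-7.6, -3.0, 22.2]
opening: 0.2
gripper_force: 11.7
```

Request:
apply_moves(
  moves=[0,0,-0.005,0,0,0,0,0,0,-0.01,0,0,0,0,0,0,-0.03,0,0,0,0,0,0,-0.04,0,0,0,0,0,0,-0.05,0,0,0,0,0,0,-0.05,0,0,0,0,0,0,-0.03,0,0,0,0,0.03,0,-0.02,0,0,0,0,0.03,0,-0.01,0,0,0,0,0,0,0,0,0,0,0,0,0,0,0,0,0,0,0,0,0,0,0,0,0],
)

```text
t: 65.38
tool_pos: [379.2, 116.7, 350.8]
tool_rot: [180.0, 0.2, -158.3]
wrist_force: [-0.7, -0.1, -0.3]
opening: -0.1
gripper_force: 0.0
```

```bash
python3 - <<'E'
from seq import *
go([0,0,0])
s=snap('side','side14'); t=snap('top','top14')
for n in('blue','green'):
  for nm,c in(('side',s),('top',t)):
    for lab,q in [('pad',leaf(n,0,165,10)),('pad.1',leaf(n,.1,165,10)),('bar60',leaf(n,0,60,6)),('bar60@.1',leaf(n,.1,60,6)),('bar@1.85',leaf(n,1.85,100,0)),('end',leaf(n,0,140,6,14))]:
      u,v=w2px(c,q); print(n,nm,lab,c['pixels'][round(v)-1:round(v)+2,round(u)-1:round(u)+2].reshape(-1,3).mean(0).round().astype(int),end=' | ')
    print()
# pad centroid vs prediction, side view
for n,(a,b) in(('blue',(105,125)),('green',(60,90))):
    h=cv2.cvtColor(s['pixels'],cv2.COLOR_RGB2HSV); m=cv2.inRange(h,np.array([a,90,30]),np.array([b,255,255]))
    u,v=w2px(s,leaf(n,0,165,10)); k,l,st,ce=cv2.connectedComponentsWithStats(m)
    print(n,'pred',u.round(1),v.round(1),'open .07rad would be',w2px(s,leaf(n,.07,165,10)).round(1),[(ce[i].round(1),st[i,4]) for i in range(1,k) if np.hypot(*(ce[i]-[u,v]))<8])
# bystanders / moved things: compare to first picture
a=load('top0')['pixels'].mean(2).astype(np.float32); b=t['pixels'].mean(2).astype(np.float32)
for nm,(x,y) in dict(wrench=(333,380),punch=(342,277),mallet=(345,205),oil=(447,208),nut=(499,383),purple=(453,383),snips=(540,245),pliers=(585,390)).items():
    x,y=int(x/1.5),int(y/1.5); T=a[y-9:y+10,x-9:x+10]; S=b[y-15:y+16,x-15:x+16]; r=cv2.matchTemplate(S,T,cv2.TM_CCOEFF_NORMED); _,mx,_,lo=cv2.minMaxLoc(r); print(nm,round(mx,2),lo[0]-6,lo[1]-6,end='; ')
E
```

```text
pos [379.2 116.7 350.8] rot [ 180.     0.2 -158.3] j [ 4.500e+00 -1.490e+01  1.021e+02  1.000e-01  9.270e+01 -1.072e+02] t 65.38 open -0.1 F [-0.7 -0.1 -0.3] g 0.0
 shift tool-now mm [396.4  31.5 349.7] in target frame [396.4  31.5 349.7] len 530.0 turn rad [0. 0. 0.] rows>= 0.0
blue side pad [ 23  57 116] | blue side pad.1 [59 72 91] | blue side bar60 [132 146 148] | blue side bar60@.1 [87 96 99] | blue side bar@1.85 [189 153 100] | blue side end [ 97 107 112] | 
blue top pad [ 32  83 148] | blue top pad.1 [ 32  83 148] | blue top bar60 [190 199 200] | blue top bar60@.1 [188 196 197] | blue top bar@1.85 [116 123 131] | blue top end [138 145 149] | 
green side pad [43 87 63] | green side pad.1 [109 120 125] | green side bar60 [154 169 172] | green side bar60@.1 [107 120 127] | green side bar@1.85 [71 79 86] | green side end [116 127 132] | 
green top pad [46 63 50] | green top pad.1 [53 81 64] | green top bar60 [190 199 202] | green top bar60@.1 [190 199 202] | green top bar@1.85 [119 126 134] | green top end [157 166 167] | 
blue pred 222.0 187.1 open .07rad would be [222.1 184.3] [(array([222.2, 187.9]), np.int32(54))]
green pred 195.8 164.2 open .07rad would be [195.7 161.3] [(array([195.9, 165.1]), np.int32(41))]
wrench 0.82 6 -2; punch 0.79 1 0; mallet 1.0 0 0; oil 1.0 0 0; nut 0.99 0 0; purple 0.82 0 0; snips 1.0 0 0; pliers 1.0 0 0;
```

```bash
python3 -c "
from cell import arm; print(arm.job_done())"
```

```text
the job is handed in; nothing more can be done
None
```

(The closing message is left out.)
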